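Scan and cover the bath-tablet pots

ROBOT

A 6-joint arm with a two-finger parallel gripper is mounted at the origin on the work surface. World frame = base frame: x ahead of the robot, y to its left, z up, the work surface at z = 0. Lengths are in mm, angles in rad, forces in N, time in s.
With the tool pointing down it reaches from about 275 to 725 mm from the base axis. Payload 5.6 kg.
Tool frame: the origin (TCP) lies on the centre line of the jaws, within the pads' length; the fingertips stand 8 mm ahead of it and the grasp point (between the pads) lies 11 mm behind it; z points along the fingers, y is the line along which they close (so a half turn about z gives the same grasp; the last joint's range is limited). The gripper opens to 85 mm and grips with 20 to 120 N. Pads are 22 mm wide; open, the fingers measure 114 mm over their backs; the gripper's body (76 mm by 85 mm) begins 54 mm behind the grasp point. The pads swing forward as they close: fully open they stand 13 mm farther back than shut.
Start: joints at [-0.879, 0.255, 0.108, 0, -1.424, -0.285], TCP at [217.638, -505.101, 239.283] pointing down, gripper open.
Joint ranges: [-2.95, 2.95], [-1.21, 1.97], [-1.09, 1.5], [-2.87, 1.71], [-2.94, -0.07], [-3.05, 3.05]. Speed limits (rad/s): [2.57, 2.57, 3.14, 3.14, 3.14, 3.14].

INTERFACE

Orientations are given as a unit quaternion [w, x, y, z].
In Python, from bench import status, viewer, sign_off gives the robot as it stands.
- The arm moves only by the tool play_rows, never from a script. Its argument "increments" is a list that holds one entry, the list of rows, each a list of 7 numbers: the turn, a rotation vector about the tool's x, y, z in units of pi rad (1.0 is pi rad), then the shift along the tool's x, y, z in units of 0.4 m (1.0 is 0.4 m), then the closure, from -1 (fully open) to 1 (shut). A call has 1 to 8 rows; each row shifts and turns the commanded pose from where the row before left it, along the tool's axes as they then stand; what a row does not reach is not made up. A row lasts 1/8 s, in which the tool goes at most 62.5 mm and 10.7 degrees, less where a joint would pass 70% of its speed; a pose out of reach is approached as far as the arm can. A call with a number of a shift or a turn outside -1 to 1 is refused whole. A call with a gripper value outside its range is refused whole. The fingers move at their own pace and stop on an object; "force" is the grip in N (left out, the last holds). Time passes only in rows, so rows that do not move let the fingers close. It gives the time, the measured TCP pose, the force, the opening and the grip force at its end, in the units of the state.
- status.read_state(): the state, without advancing time (a new reading comes with each control period).
- viewer.get_image(name): name is "side" or "top"; returns the picture (400x640x3 uint8, red, green, blue); there is no depth.
- viewer.camera_params(name): a dict with "intrinsics" (3x3 intrinsics, pixels), "pose" (4x4, takes a point from camera to world coordinates). Camera axes: x right, y down, z forward; pixel columns grow to the right and rows downward; lengths in mm; the calibration is good to about 2 mm. A picture is of the moment at which its call begins. camera_params takes no time and is no camera call.
- sign_off(): hands the job in; it is judged then, once.
The state is a dict: "t": time; "joint_positions": joint angles; "qd": joint speeds; "effort": joint torques, N m; "ee_pos": TCP position; "tcp_rot": TCP orientation; "force": force on the tool from outside, world axes, zero at the start; "moment": the same for the moment, N m; "finger_gap": opening from 0.0 (shut) to 1.0 (fully open); "grasp_force": force on a finger pad.
Only numpy, scipy, OpenCV 4.12 (cv2) and the standard library are available. Lean on these libraries where they do the work, as an engineer would, in place of code of your own. Each camera call takes 0.05 s, during which the arm holds its last target. There are 200 camera calls.

TASK

Log the bath-tablet pots that are out today with the hand scanner: going from the tallest pot to the shortest, point the scanner's window squarely at the middle of each pot's bar label from about 7 cm away and hold it steady there for three full seconds. Put the scanner back in its cradle as you found it, and cover every pot with the lid of its own size, seated level on the rim; the pots stay standing on the work surface. Leave the massager, the bottle and the scoop alone.

Things in the scene. Friction and masses are not known exactly. Their poses are not given: they have to be found in the camera images.
- pot_tall: the tallest pot, loose, may be absent: round, open-topped, grey plastic, 92 mm outer diameter, 110 mm high, wall 4 mm (mouth 84 mm), standing on the work surface. Origin: centre of its underside; z up; a small angled label holder sticks out 35 mm from its wall at the foot on its own -x side
- tag_tall: the bar label of that pot (moves with it, absent with it): a 36 x 38 mm white paper label with black bars on the pot's label holder, leaning back 45 degrees so that it faces outwards and up. Origin: centre of the label's face, 66 mm from the pot's axis and 32 mm above its foot; its +z is the outward normal of the label (45 degrees above level), its y runs level across the label
- pot_mid: the middle-sized pot, loose, may be absent: round, open-topped, grey plastic, 74 mm outer diameter, 85 mm high, wall 4 mm (mouth 66 mm), standing on the work surface. Origin: centre of its underside; z up; a small angled label holder sticks out 35 mm from its wall at the foot on its own -x side
- tag_mid: the bar label of that pot (moves with it, absent with it): a 36 x 38 mm white paper label with black bars on the pot's label holder, leaning back 45 degrees so that it faces outwards and up. Origin: centre of the label's face, 57 mm from the pot's axis and 32 mm above its foot; its +z is the outward normal of the label (45 degrees above level), its y runs level across the label
- pot_short: the shortest pot, loose, may be absent: round, open-topped, grey plastic, 56 mm outer diameter, 60 mm high, wall 4 mm (mouth 48 mm), standing on the work surface. Origin: centre of its underside; z up; a small angled label holder sticks out 35 mm from its wall at the foot on its own -x side
- tag_short: the bar label of that pot (moves with it, absent with it): a 36 x 38 mm white paper label with black bars on the pot's label holder, leaning back 45 degrees so that it faces outwards and up. Origin: centre of the label's face, 48 mm from the pot's axis and 32 mm above its foot; its +z is the outward normal of the label (45 degrees above level), its y runs level across the label
- lid_tall: loose white lid of pot_tall (there even if its pot is absent): disc 98 mm across, 5 mm thick; under it a tapered plug 76 mm across, 10 mm deep, that enters the mouth with 4 mm play all round; on top a round knob 22 mm thick, 24 mm high. Origin: centre of the plug's underside, z up; starts standing on its plug on the work surface; seated, the disc rests on the rim, origin 100 mm above the pot's
- lid_mid: loose white lid of pot_mid (there even if its pot is absent): disc 80 mm across, 5 mm thick; under it a tapered plug 58 mm across, 10 mm deep, that enters the mouth with 4 mm play all round; on top a round knob 22 mm thick, 24 mm high. Origin: centre of the plug's underside, z up; starts standing on its plug on the work surface; seated, the disc rests on the rim, origin 75 mm above the pot's
- lid_short: loose white lid of pot_short (there even if its pot is absent): disc 62 mm across, 5 mm thick; under it a tapered plug 40 mm across, 10 mm deep, that enters the mouth with 4 mm play all round; on top a round knob 22 mm thick, 24 mm high. Origin: centre of the plug's underside, z up; starts standing on its plug on the work surface; seated, the disc rests on the rim, origin 50 mm above the pot's
- scanner: hand scanner, loose, about 0.2 kg, lying level in its cradle: a straight black handle 130 mm long (x), 30 mm wide (y), 26 mm high (z), with a grey head 38 mm wide at its +x end bent 45 degrees downwards. Origin: centre of the handle's underside; x along the handle to the head, z up. It balances about 15 mm ahead of the middle; the head reaches 18 mm below the handle's underside
- beam: the dark reading window on the face of the scanner's head (moves with the scanner), 90 mm ahead of and 6.5 mm below the scanner's origin. Origin: centre of the window; its +z is the direction of the beam: forwards and 45 degrees down when the handle is level. There is no trigger: it reads by itself a label 40 to 120 mm ahead in the middle of the beam
- cradle: the scanner's white plastic cradle, fixed to the work surface: a 96 x 80 mm base 8 mm thick with two U-shaped saddles at x = +-42 mm, each 14 mm long in x; saddle floor 45 mm above the work surface, cheeks 12 mm higher, 38 mm apart (4 mm play each side of the handle). Origin: centre of its underside. The docked scanner has its origin 45 mm above the cradle's origin and its x along the cradle's x
- massager: bystander: blue silicone massager puck, 72 mm across, 29 mm high, loose; origin at centre of underside
- bottle: bystander: closed clear bottle, 60 mm across, 170 mm high, loose; origin at centre of underside
- scoop: bystander: small green plastic scoop, bowl 75 x 55 x 38 mm with an 85 mm handle along its +x, loose; origin under the bowl's centre

How it is judged (in metres and radians):
On the way, in this order (a step that is already met when the one before it is completed fails the run):
1. the tallest pot's label (if that pot is there) is in the middle of the scanner's beam (within 12 mm), 40 to 120 mm away, beam within 0.3 rad of square on, and stays so for 3 s (z of tag_tall in the frame of beam between 0.04 and 0.12 m and x of tag_tall in the frame of beam between -0.012 and 0.012 m and y of tag_tall in the frame of beam between -0.012 and 0.012 m and angle between the z axis of beam and the z axis of tag_tall, either way round below 0.3 rad), for 3 s.
2. the middle-sized pot's label (if that pot is there) is in the middle of the scanner's beam (within 12 mm), 40 to 120 mm away, beam within 0.3 rad of square on, and stays so for 3 s (z of tag_mid in the frame of beam between 0.04 and 0.12 m and x of tag_mid in the frame of beam between -0.012 and 0.012 m and y of tag_mid in the frame of beam between -0.012 and 0.012 m and angle between the z axis of beam and the z axis of tag_mid, either way round below 0.3 rad), for 3 s.
3. the shortest pot's label (if that pot is there) is in the middle of the scanner's beam (within 12 mm), 40 to 120 mm away, beam within 0.3 rad of square on, and stays so for 3 s (z of tag_short in the frame of beam between 0.04 and 0.12 m and x of tag_short in the frame of beam between -0.012 and 0.012 m and y of tag_short in the frame of beam between -0.012 and 0.012 m and angle between the z axis of beam and the z axis of tag_short, either way round below 0.3 rad), for 3 s.
At the end, for the whole second after the job is handed in: Each pot present stands upright on the work surface, its own lid centred (8 mm), level (0.05 rad), down on the rim; the scanner lies in its cradle (15 mm along, 8 mm across, 5 mm in height, 0.12 rad), head at the same end as at the start; all at rest (z of lid_tall in the frame of pot_tall between 0.0975 and 0.103 m and horizontal distance between lid_tall and pot_tall below 0.008 m and angle between each of lid_tall, pot_tall, lid_mid, pot_mid, lid_short, pot_short's own z axis and vertical below 0.05 rad and height (world z) of pot_tall between -0.004 and 0.004 m and linear speed of each of lid_tall, pot_tall, lid_mid, pot_mid, lid_short, pot_short, scanner below 0.02 m/s and z of lid_mid in the frame of pot_mid between 0.0725 and 0.078 m and horizontal distance between lid_mid and pot_mid below 0.008 m and height (world z) of pot_mid between -0.004 and 0.004 m and z of lid_short in the frame of pot_short between 0.0475 and 0.053 m and horizontal distance between lid_short and pot_short below 0.008 m and height (world z) of pot_short between -0.004 and 0.004 m and x of scanner in the frame of cradle between -0.015 and 0.015 m and y of scanner in the frame of cradle between -0.008 and 0.008 m and z of scanner in the frame of cradle between 0.04 and 0.05 m and angle between the x axis of scanner and the x axis of cradle, either way round below 0.12 rad and x of beam in the frame of cradle above 0.05 m); the robot touches nothing.
It fails at once if the massager is pushed more than 30 mm or tipped (distance of massager from where it was at the start of the episode above 0.03 m or angle between massager's own z axis and vertical above 0.4 rad).
It fails at once if the bottle is pushed more than 30 mm or tipped (distance of bottle from where it was at the start of the episode above 0.03 m or angle between bottle's own z axis and vertical above 0.4 rad).
It fails at once if the scoop is pushed more than 30 mm or tipped (distance of scoop from where it was at the start of the episode above 0.03 m or angle between scoop's own z axis and vertical above 0.4 rad).
Of pot_tall, pot_mid, pot_short only 2 to 3 are there at a start; the rules pass over those that are not, and their reading is None.
At some moment in a run one of pot_tall, pot_mid, pot_short may be knocked a few centimetres aside while the robot is not near it.
It also fails if it takes over 210 s, if anything falls off the work surface, if the arm or the gripper's body presses on something with over 40 N, if the wrist force passes 120 N, or if a joint passes its speed limit or range.

## Working session

There is one attempt and no reset: what is moved stays moved. The work goes in short steps, Python scripts to look and compute and a tool call to move; the robot and the scene stay as the last step left them, time stands still between calls to the robot, and variables do not carry over. Pictures are saved under pics/ and viewed, at most 14 in all, crops included, and the job is handed in when it is done.

Besides the shell and the picture viewer there is one more tool, called after ">>>" as name([rows], argument=value, ...), one row to a line, values as JSON. play_rows: Moves the arm, as the interface text tells. Shifts and turns lie within -1 to 1; 1 stands for 0.4 m of shift or pi rad of turn. Its arguments: {"type":"object","properties":{"increments":{"type":"array"},"force":{"type":"number"}},"required":["increments"]}

```bash
ls; mkdir -p pics
python3 - <<'E'
from bench import status, viewer
import cv2,numpy as np
print(status.read_state())
for n in("top","side"):
    im=viewer.get_image(n); cv2.imwrite(f"pics/{n}0.png",im[:,:,::-1]); c=viewer.camera_params(n); print(n,np.round(c["intrinsics"],1).tolist(),np.round(c["pose"],4).tolist())
E
```

```text
pics
{'t': 0.0, 'joint_positions': array([-8.79421620e-01,  2.55761513e-01,  1.06976290e-01, -4.76227444e-04,
       -1.42389385e+00, -2.84601954e-01]), 'qd': array([-0.00020194, -0.00169783, -0.00045512,  0.00138382,  0.00122653,
        0.00052794]), 'effort': array([-8.19733705e-04, -3.86623049e+01,  2.37944430e+01,  5.36517128e+00,
       -5.84494686e-03, -1.95984157e-06]), 'ee_pos': array([ 217.46606501, -504.64892785,  238.37671744]), 'tcp_rot': array([-2.33336687e-04, -2.01952612e-01,  9.79394814e-01,  9.41915919e-04]), 'force': array([ 0.25368022, -0.20695075,  0.23029088]), 'moment': array([ 0.03411382, -0.0001693 ,  0.01099036]), 'grasp_force': 0.0, 'finger_gap': 0.9984163815017051}
top [[418.5, 0.0, 319.5], [0.0, 418.5, 200.4], [0.0, 0.0, 1.0]] [[-0.0098, -0.9945, 0.1043, 410.3667], [-0.9999, 0.0102, 0.0031, 13.6058], [-0.0041, -0.1042, -0.9945, 1088.6451], [0.0, 0.0, 0.0, 1.0]]
side [[427.2, 0.0, 317.3], [0.0, 427.2, 206.2], [0.0, 0.0, 1.0]] [[-0.9116, -0.2015, 0.3583, 156.7256], [-0.4103, 0.4996, -0.7629, 814.1736], [-0.0253, -0.8425, -0.5381, 631.8399], [0.0, 0.0, 0.0, 1.0]]
```

View pics/top0.png

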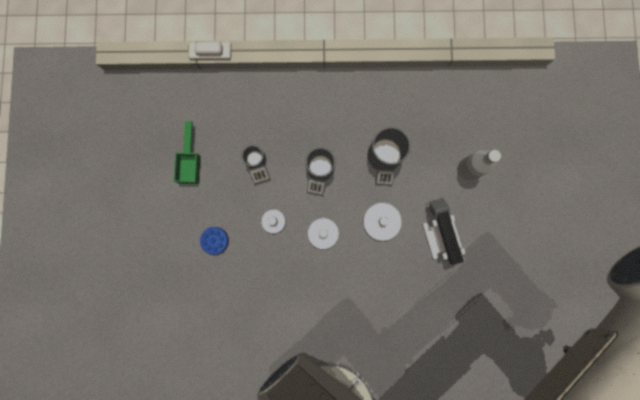

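View pics/side0.png

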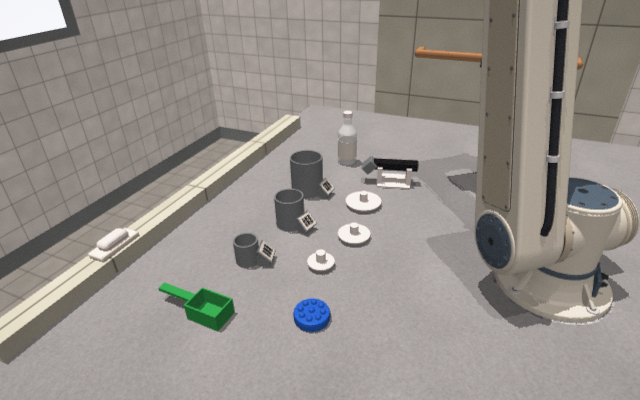

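The top view shows all three pots (rims at about (387,152), (320,165), (255,158)), the lids at (383,222), (323,234), (273,221), and the scanner at (447,232) with its head pointing up-left. I'll enlarge it to measure.

```bash
cat > h.py <<'E'
import numpy as np, cv2
from bench import status, viewer
from scipy.spatial.transform import Rotation as Ro
def cam(n):
    c=viewer.camera_params(n); return np.array(c["intrinsics"]),np.array(c["pose"])
def proj(n,P):
    K,T=cam(n); q=(np.atleast_2d(P)-T[:3,3])@T[:3,:3]; q=q@K.T; return q[:,:2]/q[:,2:]
def unproj(n,uv,z):
    K,T=cam(n); d=np.c_[np.atleast_2d(uv),np.ones(len(np.atleast_2d(uv)))]@np.linalg.inv(K).T@T[:3,:3].T
    return T[:3,3]+d*((z-T[2,3])/d[:,2])[:,None]
def rot():
    s=status.read_state(); q=s["tcp_rot"]; return s,Ro.from_quat([q[1],q[2],q[3],q[0]])
def crop(im,u0,v0,w,h,k,name):
    cv2.imwrite(name,cv2.resize(im[v0:v0+h,u0:u0+w,::-1],None,fx=k,fy=k,interpolation=cv2.INTER_CUBIC))
E
python3 - <<'E'
from h import *
im=cv2.imread("pics/top0.png")[:,:,::-1]
crop(im,235,120,250,150,3.2,"pics/c1.png")
im=cv2.imread("pics/side0.png")[:,:,::-1]
crop(im,225,130,200,150,4,"pics/c2.png")
E
```

```text
(no output)
```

View pics/c1.png

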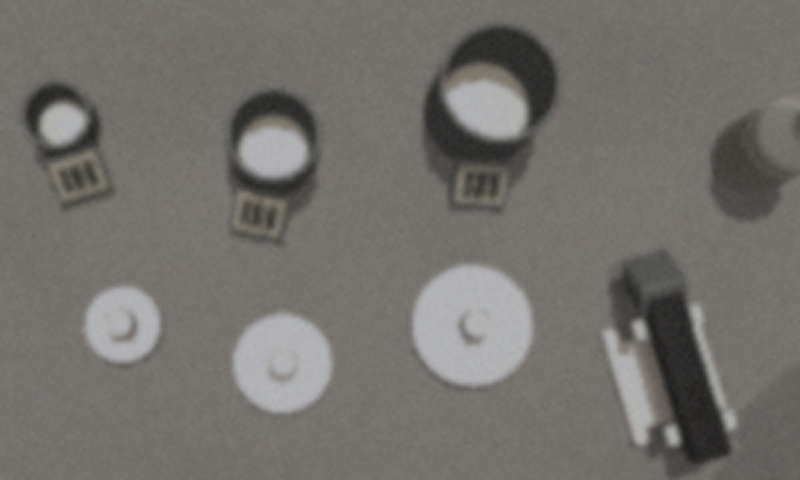

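View pics/c2.png

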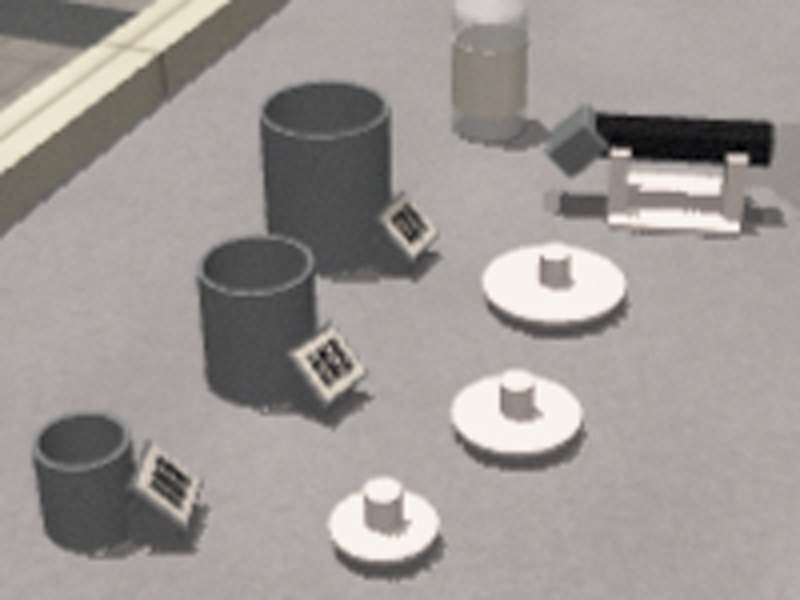

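The crops are sharp enough to use. I'll triangulate the rims, labels, lids and scanner from both views.

```bash
cat >> h.py <<'E'
from scipy.optimize import least_squares, minimize
def handle_fit(im,x0,n="top",zb=45,thr=50):
    g=cv2.GaussianBlur(im,(3,3),0).max(2); h,w=g.shape; k=4
    def hull(p):
        c,s=np.cos(p[2]),np.sin(p[2]); P=[[p[0]+c*a-s*b,p[1]+s*a+c*b,z] for a in(-65,65) for b in(-15,15) for z in(zb,zb+26)]
        return proj(n,P)
    b=proj(n,[[x0[0],x0[1],zb]])[0]; u0,v0=int(b[0])-45,int(b[1])-45
    sub=cv2.resize(g[v0:v0+90,u0:u0+90],None,fx=k,fy=k,interpolation=cv2.INTER_CUBIC); m=(sub<thr)
    def cost(p):
        H=cv2.convexHull(((hull(p)-[u0,v0]+.5)*k-.5).astype(np.float32)); M=np.zeros(m.shape,np.uint8)
        cv2.fillConvexPoly(M,np.round(H*16).astype(np.int32),1,shift=4); M=M>0
        return 1-(M&m).sum()/(M|m).sum()
    best=minimize(cost,x0,method="Nelder-Mead",options=dict(initial_simplex=[x0,x0+[15,0,0],x0+[0,15,0],x0+[0,0,.2]]))
    return best.x,best.fun
E
python3 - <<'E'
from h import *
t=lambda u,v:(u/3.2+235+.5/3.2-.5,v/3.2+120+.5/3.2-.5); s=lambda u,v:(u/4+225-.4,v/4+130-.4)
for nm,r,R,zt,sr,tr,sl,tl in(("tall",66,46,110,(326.5,110),(499.5,84.5),(408,228),(480,186)),("mid",57,37,85,(257.5,264),(274,135),(330,363),(259,215)),("short",48,28,60,(83,441),(62,117),(168,484),(79,178))):
    A=unproj("side",s(*sr),zt)[0];B=unproj("top",t(*tr),zt)[0];C=unproj("side",s(*sl),32)[0];D=unproj("top",t(*tl),32)[0]
    for n,p in(("rimS",A),("rimT",B),("tagS",C),("tagT",D)): print(nm,n,p.round(1)[:2])
    d=(A-(C+D)/2)[:2]; print(" tag dist",np.linalg.norm(d).round(1),r,"yaw",np.arctan2(d[1],d[0]).round(3))
for nm,sp,tp in(("lidT",(554,280),(472,325)),("lidM",(516.5,412),(283,363)),("lidS",(384.5,524),(123,324))):
    print(nm,unproj("side",s(*sp),15)[0].round(1),unproj("top",t(*tp),15)[0].round(1))
a=unproj("top",t(710,456),71)[0];b=unproj("top",t(667,292),71)[0];c=(a+b)/2;y=np.arctan2(b[1]-a[1],b[0]-a[0])
print("scan",c,y)
im=cv2.imread("pics/top0.png")[:,:,::-1]
for thr in(45,60,75):print(handle_fit(im,np.array([c[0],c[1],y]),thr=thr))
im=cv2.imread("pics/side0.png")[:,:,::-1]
for thr in(30,45,60):print("side",handle_fit(im,np.array([c[0],c[1],y]),n="side",thr=thr))
E
```

```text
tall rimS [ 636.4 -144.8]
tall rimT [ 641.4 -154.3]
tall tagS [ 573.8 -139.3]
tall tagT [ 577.6 -149.9]
 tag dist 60.7 66 yaw -0.003
mid rimS [606.1  20.6]
mid rimT [610.   13.9]
mid tagS [552.8  32.8]
mid tagT [556.1  26.5]
 tag dist 52.5 57 yaw -0.172
short rimS [629.2 190.7]
short rimT [631.  179.4]
short tagS [585.9 176.2]
short tagT [587.4 170. ]
 tag dist 46.0 48 yaw 0.392
lidT [ 464.8 -137.9   15. ] [ 467.7 -143.2   15. ]
lidM [435.9  15.4  15. ] [438.8   8.6  15. ]
lidS [467.5 142.9  15. ] [471.3 136.6  15. ]
scan [ 426.40932616 -297.60281567   71.        ] 0.2166189576307846
(array([ 4.27830605e+02, -2.93096858e+02,  2.60390243e-01]), np.float64(0.5037543677050034))
(array([ 4.26279971e+02, -2.95786522e+02,  2.74351605e-01]), np.float64(0.2499097407755072))
(array([ 4.24542365e+02, -2.95543370e+02,  2.57580652e-01]), np.float64(0.22142997317982605))
side (array([ 4.26151394e+02, -3.01947529e+02,  2.16329870e-01]), np.float64(0.6689283791060852))
side (array([ 4.23314645e+02, -2.99767212e+02,  2.33755037e-01]), np.float64(0.4249115660842534))
side (array([ 4.24841312e+02, -2.97816060e+02,  2.10048989e-01]), np.float64(0.36151541095890416))
```

```bash
cat >> h.py <<'E'
def go(*wps):
    "waypoints (x,y,z,az): needed turn (units of pi) then shift (units of 0.4 m) in tool axes after that turn"
    s,R=rot(); p=s["ee_pos"]; print("t",s["t"].round(2) if hasattr(s["t"],"round") else s["t"],"at",p.round(1),"az",np.arctan2(*R.as_matrix()[1::-1,0]).round(3),"gap",round(s["finger_gap"],3),"j6",s["joint_positions"][5].round(2),"F",s["force"].round(1))
    for x,y,z,az in wps:
        G=Ro.from_matrix(np.array([[np.cos(az),np.sin(az),0],[np.sin(az),-np.cos(az),0],[0,0,-1]]))
        print(" turn",((R.inv()*G).as_rotvec()/np.pi).round(4)," shift",(G.inv().apply(np.array([x,y,z])-p)/400).round(4)); R=G;p=np.array([x,y,z])
E
python3 -c "
from h import *
a=.23-np.pi
go((437,-295,200,a),(437,-295,110,a),(437,-295,48,a))"
```

```text
t 0.1 at [ 217.5 -504.7  238.5] az -2.735 gap 1.002 j6 -0.28 F [1.  1.  0.5]
 turn [ 0.0005 -0.0001  0.0563]  shift [-0.6538  0.3854  0.0962]
 turn [0. 0. 0.]  shift [0.    0.    0.225]
 turn [0. 0. 0.]  shift [0.    0.    0.155]
```

>>> play_rows([
  [[0, 0, 0.0563, 0, 0, 0, -1], [0, 0, 0, -0.0934, 0.055, 0.0137, -1], [0, 0, 0, -0.0934, 0.055, 0.0137, -1], [0, 0, 0, -0.0934, 0.055, 0.0137, -1], [0, 0, 0, -0.0934, 0.055, 0.0137, -1], [0, 0, 0, -0.0934, 0.055, 0.0137, -1], [0, 0, 0, -0.0934, 0.055, 0.0137, -1], [0, 0, 0, -0.0934, 0.055, 0.0137, -1]],
], force=40)

```text
t: 1.1
ee_pos: [437.9, -294.3, 200.4]
tcp_rot: [-0.0, -0.115, 0.993, 0.0]
force: [0.6, -0.7, -1.0]
finger_gap: 0.997
grasp_force: 0.0
```

>>> play_rows([
  [[0, 0, 0, 0, 0, 0.06, -1], [0, 0, 0, 0, 0, 0.06, -1], [0, 0, 0, 0, 0, 0.06, -1], [0, 0, 0, 0, 0, 0.045, -1], [0, 0, 0, 0, 0, 0, -1]],
])

```text
t: 1.72
ee_pos: [436.0, -295.0, 109.3]
tcp_rot: [-0.002, -0.115, 0.993, 0.001]
force: [0.5, -0.1, 0.8]
finger_gap: 0.998
grasp_force: 0.0
```

Run:
```python
from h import *
a=.23-np.pi
go((437,-295,48,a))
T=viewer.get_image("top");S=viewer.get_image("side")
b=np.zeros((600,800,3),np.uint8)
def put(im,n,u0,x):
    c=proj(n,status.read_state()["ee_pos"])[0].astype(int); print(n,c)
    k=5; s=im[c[1]-60:c[1]+60,max(c[0]-40,0):c[0]+40]; s=cv2.resize(s,None,fx=k,fy=k,interpolation=cv2.INTER_CUBIC); b[:s.shape[0],x:x+s.shape[1]]=s[:,:,::-1]
put(T,"top",0,0);put(S,"side",0,400); cv2.imwrite("pics/g1.png",b)
```

```text
t 1.725 at [ 436.  -295.   109.3] az -2.912 gap 0.998 j6 -1.04 F [ 0.5 -0.1  0.8]
 turn [ 0.0008 -0.001  -0.0001]  shift [-0.0025 -0.0006  0.1533]
top [454 231]
side [391 146]
```

View pics/g1.png

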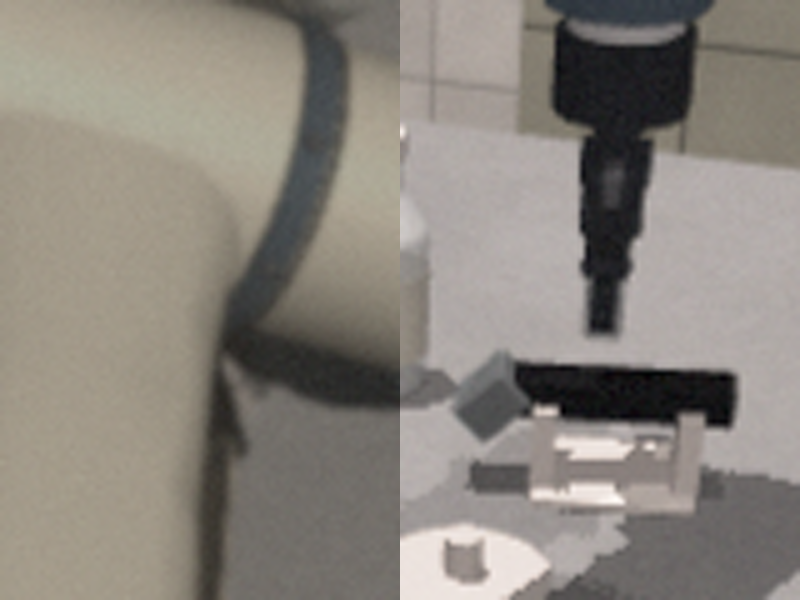

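The side view shows the fingers at crop column 603, between the saddles (545 and 692) and about 14 mm ahead of the handle's middle. I'll go down and grip.

>>> play_rows([
  [[0, 0, 0, 0, 0, 0.05, -1], [0, 0, 0, 0, 0, 0.05, -1], [0, 0, 0, 0, 0, 0.053, -1], [0, 0, 0, 0, 0, 0, -1], [0, 0, 0, 0, 0, 0, 1], [0, 0, 0, 0, 0, 0, 1], [0, 0, 0, 0, 0, 0, 1], [0, 0, 0, 0, 0, 0, 1]],
], force=40)

```text
t: 2.82
ee_pos: [437.7, -295.7, 50.6]
tcp_rot: [0.001, -0.115, 0.993, -0.0]
force: [-0.4, 1.4, 4.5]
finger_gap: 0.344
grasp_force: 40.6
```

>>> play_rows([
  [[0, 0, 0, 0, 0, 0, 1], [0, 0, 0, 0, 0, 0, 1], [0, 0, 0, 0, 0, 0, 1]],
])

```text
t: 3.2
ee_pos: [437.7, -295.8, 50.6]
tcp_rot: [0.001, -0.115, 0.993, -0.0]
force: [-0.6, 1.5, 5.8]
finger_gap: 0.346
grasp_force: 40.6
```

```bash
python3 -c "
from h import *
a=.23-np.pi
go((437.7,-295.8,150,a),(448,-147,94,-np.pi-.005))"
```

```text
t 3.2 at [ 437.7 -295.8   50.6] az -2.911 gap 0.346 j6 -1.04 F [-0.6  1.5  5.8]
 turn [-0.0003  0.0003  0.0001]  shift [-0.000e+00 -1.000e-04 -2.485e-01]
 turn [0.     0.     0.0748]  shift [-0.0239  0.3721  0.14  ]
```

>>> play_rows([
  [[0, 0, 0, 0, 0, -0.03, 1], [0, 0, 0, 0, 0, -0.055, 1], [0, 0, 0, 0, 0, -0.055, 1], [0, 0, 0, 0, 0, -0.055, 1], [0, 0, 0, 0, 0, -0.053, 1], [0, 0, 0.025, 0, 0, 0, 1], [0, 0, 0.025, 0, 0, 0, 1], [0, 0, 0.0248, 0, 0, 0, 1]],
])

```text
t: 4.2
ee_pos: [436.8, -295.3, 149.0]
tcp_rot: [-0.0, 0.004, 1.0, 0.0]
force: [-0.5, 0.2, -2.5]
finger_gap: 0.344
grasp_force: 39.8
```

>>> play_rows([
  [[0, 0, 0, -0.002, 0.045, 0.01, 1], [0, 0, 0, -0.004, 0.06, 0.02, 1], [0, 0, 0, -0.004, 0.06, 0.026, 1], [0, 0, 0, -0.004, 0.06, 0.026, 1], [0, 0, 0, -0.004, 0.06, 0.026, 1], [0, 0, 0, -0.004, 0.057, 0.022, 1], [0, 0, 0, -0.002, 0.03, 0.01, 1], [0, 0, 0, 0, 0, 0, 1]],
])

```text
t: 5.2
ee_pos: [447.3, -146.1, 92.9]
tcp_rot: [-0.0, 0.002, 1.0, 0.0]
force: [0.0, -0.4, -1.7]
finger_gap: 0.346
grasp_force: 39.8
```

Run:
```python
from h import *
go((448,-147,94,-np.pi-.005))
T=viewer.get_image("top");S=viewer.get_image("side")
cv2.imwrite("pics/T2.png",T[:,:,::-1]);cv2.imwrite("pics/S2.png",S[:,:,::-1])
crop(S,270,120,150,112,5,"pics/s2.png")
crop(T,340,100,100,150,4,"pics/t2.png")
```

```text
t 5.2 at [ 447.3 -146.1   92.9] az 3.139 gap 0.346 j6 -1.59 F [ 0.  -0.4 -1.7]
 turn [ 0.     -0.0002  0.0006]  shift [-0.0017 -0.0023 -0.0028]
```

View pics/s2.png

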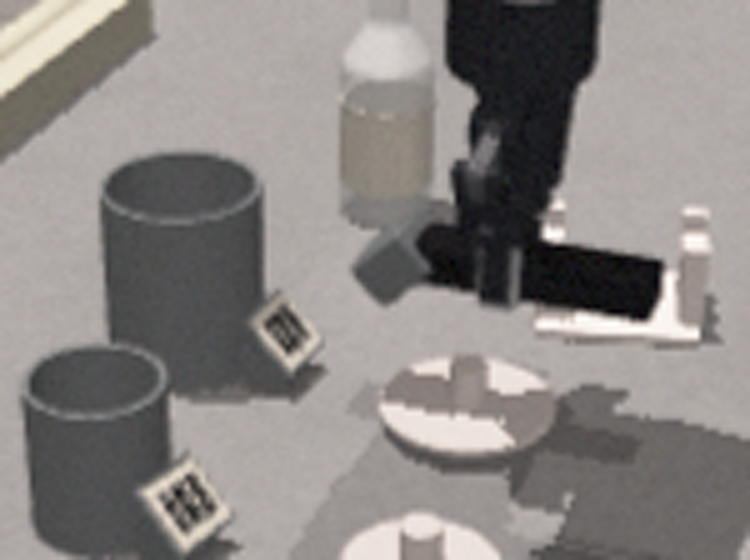

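View pics/t2.png

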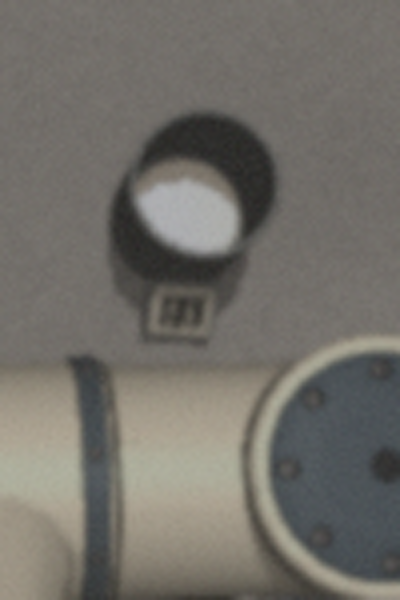

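The side view shows the scanner level in the grip. Its head face is near crop (370,287), looking at the tall label at (287,333). I'll check the side calibration against the held scanner.

Run:
```python
from h import *
s,R=rot(); p=s["ee_pos"]; az=3.139
ex=-np.array([np.cos(az),np.sin(az),0]); ey=np.array([-ex[1],ex[0],0]); o=p-13*ex-[0,0,5.6]
W=lambda a,b,c:o+a*ex+b*ey+[0,0,c]
for n,q,ob in(("facemid near",(90,19,-6.5),(370.5,286.5)),("rear bottom near",(-65,15,0),(655,318)),("rear top near",(-65,15,26),(662-4,264))):
    uv=proj("side",W(*q))[0]; print(n,((uv-[270,120]+.5)*5-.5).round(1),ob)
b=W(90,0,-6.5); tag=b+70*np.array([ex[0]*.7071,ex[1]*.7071,-.7071]); print("aim",tag, ((proj("side",tag)[0]-[270,120]+.5)*5-.5))
print("tag obs",unproj("side",np.array([(287-2)/5+270,(332-2)/5+120]),32),unproj("top",np.array([(181-1.5)/4+340,(313-1.5)/4+100]),32))
```

```text
facemid near [359.6 282.1] (370.5, 286.5)
rear bottom near [645.1 321.3] (655, 318)
rear top near [649.1 276.4] (658, 264)
aim [ 574.18526135 -147.32561846   31.6518773 ] [289.93196968 328.76738661]
tag obs [[ 574.0436564  -142.79222788   32.        ]] [[ 577.30550674 -150.46781331   32.        ]]
```

The offset is within tolerance. I'll nudge 3 mm forward and hold for more than 3 s.

>>> play_rows([
  [[0, 0, 0, -0.008, -0.001, 0, 1], [0, 0, 0, 0, 0, 0, 1], [0, 0, 0, 0, 0, 0, 1], [0, 0, 0, 0, 0, 0, 1], [0, 0, 0, 0, 0, 0, 1], [0, 0, 0, 0, 0, 0, 1], [0, 0, 0, 0, 0, 0, 1], [0, 0, 0, 0, 0, 0, 1]],
])

```text
t: 6.3
ee_pos: [450.8, -147.2, 92.9]
tcp_rot: [0.0, 0.003, 1.0, -0.0]
force: [0.3, -0.7, -2.0]
finger_gap: 0.347
grasp_force: 39.8
```

>>> play_rows([
  [[0, 0, 0, 0, 0, 0, 1], [0, 0, 0, 0, 0, 0, 1], [0, 0, 0, 0, 0, 0, 1], [0, 0, 0, 0, 0, 0, 1], [0, 0, 0, 0, 0, 0, 1], [0, 0, 0, 0, 0, 0, 1], [0, 0, 0, 0, 0, 0, 1], [0, 0, 0, 0, 0, 0, 1]],
])

```text
t: 7.3
ee_pos: [450.7, -147.2, 92.9]
tcp_rot: [-0.0, 0.003, 1.0, 0.0]
force: [-0.1, -0.8, -2.0]
finger_gap: 0.346
grasp_force: 39.8
```

>>> play_rows([
  [[0, 0, 0, 0, 0, 0, 1], [0, 0, 0, 0, 0, 0, 1], [0, 0, 0, 0, 0, 0, 1], [0, 0, 0, 0, 0, 0, 1], [0, 0, 0, 0, 0, 0, 1], [0, 0, 0, 0, 0, 0, 1], [0, 0, 0, 0, 0, 0, 1], [0, 0, 0, 0, 0, 0, 1]],
])

```text
t: 8.3
ee_pos: [450.7, -147.2, 92.9]
tcp_rot: [0.0, 0.003, 1.0, -0.0]
force: [-0.2, -0.1, -1.9]
finger_gap: 0.35
grasp_force: 39.8
```

>>> play_rows([
  [[0, 0, 0, 0, 0, 0, 1], [0, 0, 0, 0, 0, 0, 1], [0, 0, 0, 0, 0, 0, 1], [0, 0, 0, 0, 0, 0, 1]],
])

```text
t: 8.8
ee_pos: [450.7, -147.2, 92.9]
tcp_rot: [-0.0, 0.003, 1.0, -0.0]
force: [-0.4, -0.2, -2.4]
finger_gap: 0.344
grasp_force: 39.8
```

Run:
```python
from h import *
S=viewer.get_image("side");T=viewer.get_image("top")
a=cv2.imread("pics/S2.png")[:,:,::-1]; b=cv2.imread("pics/T2.png")[:,:,::-1]
for n,A,B in(("side",a,S),("top",b,T)):
    d=cv2.absdiff(cv2.GaussianBlur(A,(3,3),0),cv2.GaussianBlur(B,(3,3),0)).max(2)>40; v,u=np.nonzero(d); print(n,d.sum(),(u.min(),u.max(),v.min(),v.max()) if d.any() else "")
go()
```

```text
side 906 (np.int64(322), np.int64(639), np.int64(0), np.int64(362))
top 328 (np.int64(405), np.int64(464), np.int64(185), np.int64(247))
t 8.9 at [ 450.7 -147.2   92.9] az 3.136 gap 0.349 j6 -1.59 F [-0.6  0.5 -1.4]
```

The pots haven't moved. Next is the middle label; the label edges give yaws of about -0.07, -0.22 and +0.27.

```bash
python3 -c "
from h import *
go((432,57,94,-.22+np.pi))"
```

```text
t 8.9 at [ 450.7 -147.2   92.9] az 3.136 gap 0.349 j6 -1.59 F [-0.6  0.5 -1.4]
 turn [ 0.     -0.      0.0684]  shift [ 0.157   0.488  -0.0027]
```

>>> play_rows([
  [[0, 0, 0.023, 0, 0, -0.02, 1], [0, 0, 0.023, 0, 0, 0, 1], [0, 0, 0.0224, 0.015, 0.04, 0, 1], [0, 0, 0, 0.026, 0.08, 0, 1], [0, 0, 0, 0.026, 0.083, 0, 1], [0, 0, 0, 0.026, 0.083, 0, 1], [0, 0, 0, 0.026, 0.083, 0, 1], [0, 0, 0, 0.026, 0.08, 0.01, 1]],
])

```text
t: 9.9
ee_pos: [432.3, 41.8, 97.3]
tcp_rot: [0.001, 0.11, 0.994, 0.0]
force: [1.0, -0.3, -1.8]
finger_gap: 0.346
grasp_force: 39.8
```

>>> play_rows([
  [[0, 0, 0, 0.012, 0.039, 0.007, 1], [0, 0, 0, 0, 0, 0, 1], [0, 0, 0, 0, 0, 0, 1]],
])

```text
t: 10.28
ee_pos: [430.9, 56.2, 94.1]
tcp_rot: [-0.0, 0.11, 0.994, -0.0]
force: [0.5, -0.4, -2.1]
finger_gap: 0.342
grasp_force: 39.8
```

Run:
```python
from h import *
go((432,57,94,-.22+np.pi))
T=viewer.get_image("top");S=viewer.get_image("side")
cv2.imwrite("pics/T3.png",T[:,:,::-1]);cv2.imwrite("pics/S3.png",S[:,:,::-1])
b=np.zeros((600,800,3),np.uint8)
k=cv2.resize(S[150:270,230:390],None,fx=5,fy=5,interpolation=cv2.INTER_CUBIC)
b[:600]=k[:,:,::-1]; q=cv2.resize(T[130:210,290:350],None,fx=3,fy=3,interpolation=cv2.INTER_CUBIC); b[:240,620:800]=q[:,:,::-1]
cv2.imwrite("pics/s3.png",b)
s,R=rot(); p=s["ee_pos"]; ex=-R.as_matrix()[:,0]; ex[2]=0; ey=np.array([-ex[1],ex[0],0])
for off in(13,16):
    o=p-off*ex-[0,0,5.6]; W=lambda a,b,c:o+a*ex+b*ey+[0,0,c]
    f=lambda P:((proj("side",P)[0]-[230,150]+.5)*5-.5).round(1)
    print(off,"face",f(W(90,19,-6.5)),"rear bot",f(W(-65,15,0)),"rear top",f(W(-65,15,26)),"aim",f(W(90,0,-6.5)+49.5*ex-[0,0,49.5]),(W(90,0,-6.5)+49.5*ex-[0,0,49.5]).round(1))
```

```text
t 10.275 at [430.9  56.2  94.1] az 2.921 gap 0.342 j6 -2.28 F [ 0.5 -0.4 -2.1]
 turn [-0.0001 -0.     -0.0001]  shift [-0.0023  0.0026  0.0004]
13 face [442.7 312.9] rear bot [736.4 409. ] rear top [739.5 359.2] aim [388.4 347.4] [554.4  28.3  32.6]
16 face [447.9 314.9] rear bot [742.5 411.3] rear top [745.7 361.5] aim [393.2 349.4] [551.4  29.   32.6]
```

View pics/s3.png

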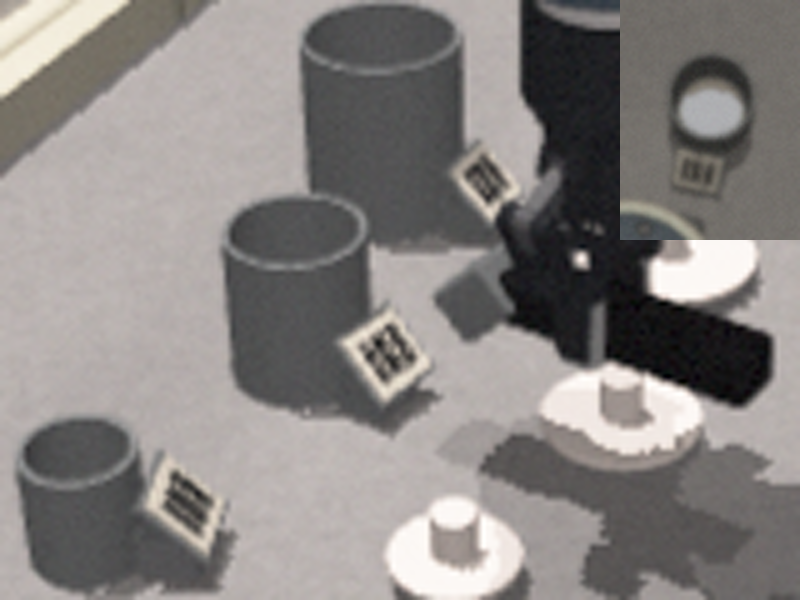

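In the side view the head face is at (453,319) and the middle label at (387,356), so the aim is about 5 mm low in y. I'll shift it slightly and hold.

>>> play_rows([
  [[0, 0, 0, 0, 0.009, 0, 1], [0, 0, 0, 0, 0, 0, 1], [0, 0, 0, 0, 0, 0, 1], [0, 0, 0, 0, 0, 0, 1], [0, 0, 0, 0, 0, 0, 1], [0, 0, 0, 0, 0, 0, 1], [0, 0, 0, 0, 0, 0, 1], [0, 0, 0, 0, 0, 0, 1]],
])

```text
t: 11.38
ee_pos: [431.6, 60.3, 94.1]
tcp_rot: [-0.0, 0.11, 0.994, 0.0]
force: [0.4, -0.5, -2.8]
finger_gap: 0.347
grasp_force: 39.9
```

>>> play_rows([
  [[0, 0, 0, 0, 0, 0, 1], [0, 0, 0, 0, 0, 0, 1], [0, 0, 0, 0, 0, 0, 1], [0, 0, 0, 0, 0, 0, 1], [0, 0, 0, 0, 0, 0, 1], [0, 0, 0, 0, 0, 0, 1], [0, 0, 0, 0, 0, 0, 1], [0, 0, 0, 0, 0, 0, 1]],
])

```text
t: 12.38
ee_pos: [431.6, 60.3, 94.1]
tcp_rot: [0.0, 0.11, 0.994, 0.0]
force: [-0.4, 0.2, -1.9]
finger_gap: 0.344
grasp_force: 39.9
```

>>> play_rows([
  [[0, 0, 0, 0, 0, 0, 1], [0, 0, 0, 0, 0, 0, 1], [0, 0, 0, 0, 0, 0, 1], [0, 0, 0, 0, 0, 0, 1], [0, 0, 0, 0, 0, 0, 1], [0, 0, 0, 0, 0, 0, 1], [0, 0, 0, 0, 0, 0, 1], [0, 0, 0, 0, 0, 0, 1]],
])

```text
t: 13.38
ee_pos: [431.7, 60.3, 94.1]
tcp_rot: [0.0, 0.11, 0.994, 0.0]
force: [-0.1, -0.2, -3.0]
finger_gap: 0.347
grasp_force: 39.9
```

>>> play_rows([
  [[0, 0, 0, 0, 0, 0, 1], [0, 0, 0, 0, 0, 0, 1], [0, 0, 0, 0, 0, 0, 1], [0, 0, 0, 0, 0, 0, 1]],
])

```text
t: 13.88
ee_pos: [431.6, 60.3, 94.1]
tcp_rot: [-0.0, 0.11, 0.994, -0.0]
force: [-1.0, -0.3, -2.5]
finger_gap: 0.346
grasp_force: 39.9
```

Run:
```python
from h import *
S=viewer.get_image("side")
a=cv2.imread("pics/S3.png")[:,:,::-1]
d=cv2.absdiff(cv2.GaussianBlur(a,(3,3),0),cv2.GaussianBlur(S,(3,3),0)).max(2)>40; d[:,320:]=0; print(d.sum())
# short: tag avg of both cameras, side-weighted; yaw .27
t=np.array([586.5,174]); e=np.array([np.cos(.27),np.sin(.27)]); p=t-(49.5+74)*e; print(p)
go((*p,94,.27-np.pi),(*p,94,.27-np.pi))
```

```text
12
[467.4742943  141.05866757]
t 13.925 at [431.6  60.3  94.1] az 2.922 gap 0.344 j6 -2.29 F [-0.2  0.6 -2.3]
 turn [ 0.    -0.    -0.156]  shift [-0.1402  0.1707  0.0003]
 turn [0. 0. 0.]  shift [0. 0. 0.]
```

>>> play_rows([
  [[0, 0, -0.039, 0, 0, -0.02, 1], [0, 0, -0.039, 0, 0, 0, 1], [0, 0, -0.039, 0, 0, 0, 1], [0, 0, -0.039, 0, 0, 0, 1], [0, 0, 0, -0.04, 0.05, 0, 1], [0, 0, 0, -0.04, 0.05, 0, 1], [0, 0, 0, -0.04, 0.05, 0.015, 1], [0, 0, 0, -0.02, 0.021, 0.005, 1]],
])

```text
t: 14.92
ee_pos: [467.8, 143.1, 93.2]
tcp_rot: [-0.001, -0.135, 0.991, -0.0]
force: [-0.4, -0.4, -2.8]
finger_gap: 0.348
grasp_force: 39.8
```

>>> play_rows([
  [[0, 0, 0, 0, 0, 0, 1], [0, 0, 0, 0, 0, 0, 1]],
])

```text
t: 15.18
ee_pos: [467.0, 140.8, 94.0]
tcp_rot: [-0.0, -0.135, 0.991, -0.0]
force: [-0.2, 1.1, -2.4]
finger_gap: 0.343
grasp_force: 39.9
```

Run:
```python
from h import *
go((467.5,141,94,.27-np.pi))
S=viewer.get_image("side")
cv2.imwrite("pics/S4.png",S[:,:,::-1])
crop(S,215,180,140,100,5,"pics/s4.png")
s,R=rot(); p=s["ee_pos"]; ex=-R.as_matrix()[:,0]; ex[2]=0; ey=np.array([-ex[1],ex[0],0])
f=lambda P:((proj("side",P)[0]-[215,180]+.5)*5-.5).round(1)
o=p-16*ex-[0,0,5.6]; W=lambda a,b,c:o+a*ex+b*ey+[0,0,c]; A=W(90,0,-6.5)+49.5*ex-[0,0,49.5]
print("face",f(W(90,19,-6.5)),"rear bot",f(W(-65,15,0)),"aim",f(A),A.round(1),"d/dx",(f(A+[10,0,0])-f(A))/10,"d/dy",(f(A+[0,10,0])-f(A))/10)
```

```text
t 15.175 at [467.  140.8  94. ] az -2.872 gap 0.343 j6 -1.92 F [-0.2  1.1 -2.4]
 turn [-0.0001 -0.0002 -0.    ]  shift [-0.0013  0.0002 -0.0001]
face [353.1 295.8] rear bot [716.3 304.3] aim [262.3 350.6] [586.1 173.6  32.5] d/dx [-1.92 -0.53] d/dy [-1.12  1.29]
```

View pics/s4.png

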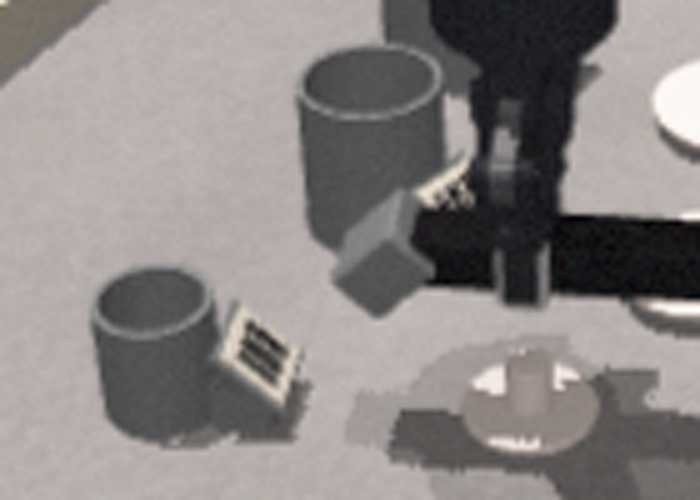

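The short label is at (259,354), against a predicted aim of (264,351). That's within 4 mm, so I'll nudge and hold.

>>> play_rows([
  [[0, 0, 0, -0.002, 0.005, 0, 1], [0, 0, 0, 0, 0, 0, 1], [0, 0, 0, 0, 0, 0, 1], [0, 0, 0, 0, 0, 0, 1], [0, 0, 0, 0, 0, 0, 1], [0, 0, 0, 0, 0, 0, 1], [0, 0, 0, 0, 0, 0, 1], [0, 0, 0, 0, 0, 0, 1]],
])

```text
t: 16.23
ee_pos: [467.6, 143.3, 94.1]
tcp_rot: [-0.0, -0.135, 0.991, -0.0]
force: [0.3, -0.7, -2.5]
finger_gap: 0.349
grasp_force: 39.9
```

>>> play_rows([
  [[0, 0, 0, 0, 0, 0, 1], [0, 0, 0, 0, 0, 0, 1], [0, 0, 0, 0, 0, 0, 1], [0, 0, 0, 0, 0, 0, 1], [0, 0, 0, 0, 0, 0, 1], [0, 0, 0, 0, 0, 0, 1], [0, 0, 0, 0, 0, 0, 1], [0, 0, 0, 0, 0, 0, 1]],
])

```text
t: 17.23
ee_pos: [467.6, 143.3, 94.1]
tcp_rot: [-0.0, -0.135, 0.991, -0.0]
force: [0.1, -0.1, -2.1]
finger_gap: 0.347
grasp_force: 39.9
```

>>> play_rows([
  [[0, 0, 0, 0, 0, 0, 1], [0, 0, 0, 0, 0, 0, 1], [0, 0, 0, 0, 0, 0, 1], [0, 0, 0, 0, 0, 0, 1], [0, 0, 0, 0, 0, 0, 1], [0, 0, 0, 0, 0, 0, 1], [0, 0, 0, 0, 0, 0, 1], [0, 0, 0, 0, 0, 0, 1]],
])

```text
t: 18.23
ee_pos: [467.6, 143.3, 94.1]
tcp_rot: [0.0, -0.135, 0.991, 0.0]
force: [0.5, 0.1, -2.2]
finger_gap: 0.348
grasp_force: 39.9
```

>>> play_rows([
  [[0, 0, 0, 0, 0, 0, 1], [0, 0, 0, 0, 0, 0, 1], [0, 0, 0, 0, 0, 0, 1], [0, 0, 0, 0, 0, 0, 1]],
])

```text
t: 18.73
ee_pos: [467.6, 143.3, 94.1]
tcp_rot: [0.0, -0.135, 0.991, 0.0]
force: [0.4, 0.9, -2.3]
finger_gap: 0.345
grasp_force: 39.9
```

Run:
```python
from h import *
S=viewer.get_image("side")
a=cv2.imread("pics/S4.png")[:,:,::-1]
d=cv2.absdiff(cv2.GaussianBlur(a,(3,3),0),cv2.GaussianBlur(S,(3,3),0)).max(2)>40; v,u=np.nonzero(d[:,:300]); print(d[:,:300].sum(),u.min() if len(u) else 0)
go((467.5,143,150,.27-np.pi),(437.5,-295.8,150,.23-np.pi),(437.7,-295.8,51,.23-np.pi))
```

```text
365 283
t 18.775 at [467.6 143.3  94.1] az -2.872 gap 0.345 j6 -1.92 F [ 0.1 -0.4 -1.8]
 turn [-0. -0.  0.]  shift [ 0.0004 -0.0006 -0.1397]
 turn [0.     0.     0.0127]  shift [ 0.3231 -1.051   0.    ]
 turn [0. 0. 0.]  shift [-5.000e-04 -1.000e-04  2.475e-01]
```

>>> play_rows([
  [[0, 0, 0, 0, 0, -0.05, 1], [0, 0, 0.0127, 0, 0, -0.09, 1], [0, 0, 0, 0.015, -0.051, 0, 1], [0, 0, 0, 0.031, -0.1, 0, 1], [0, 0, 0, 0.031, -0.1, 0, 1], [0, 0, 0, 0.031, -0.1, 0, 1], [0, 0, 0, 0.031, -0.1, 0, 1], [0, 0, 0, 0.031, -0.1, 0, 1]],
])

```text
t: 19.77
ee_pos: [450.6, -88.5, 149.4]
tcp_rot: [-0.001, -0.115, 0.993, 0.0]
force: [1.2, -0.2, -1.7]
finger_gap: 0.343
grasp_force: 39.9
```

>>> play_rows([
  [[0, 0, 0, 0.031, -0.1, 0, 1], [0, 0, 0, 0.031, -0.1, 0, 1], [0, 0, 0, 0.031, -0.1, 0, 1], [0, 0, 0, 0.031, -0.1, 0, 1], [0, 0, 0, 0.02, -0.065, 0, 1], [0, 0, 0, 0.009, -0.035, 0, 1], [0, 0, 0, 0, 0, 0, 1], [0, 0, 0, 0, 0, 0, 1]],
])

```text
t: 20.78
ee_pos: [437.6, -294.9, 149.8]
tcp_rot: [-0.0, -0.115, 0.993, 0.0]
force: [0.1, 0.1, -1.8]
finger_gap: 0.346
grasp_force: 39.8
```

Run:
```python
from h import *
go((437.7,-295.8,100,.23-np.pi),(437.7,-295.8,51,.23-np.pi))
S=viewer.get_image("side"); cv2.imwrite("pics/S5.png",S[:,:,::-1])
a=cv2.imread("pics/side0.png")[:,:,::-1]
b=np.vstack([cv2.resize(x[130:275,225:345],None,fx=4,fy=4) for x in (S,)]); b2=cv2.resize(S[60:205,345:425],None,fx=4,fy=4)
cv2.imwrite("pics/s5.png",np.hstack([b,b2])[:,:,::-1])
d=cv2.absdiff(cv2.GaussianBlur(a,(3,3),0),cv2.GaussianBlur(S,(3,3),0)).max(2)>40
for n,(u0,u1,v0,v1) in dict(tall=(288,336,150,202),mid=(272,318,188,235),short=(230,278,230,270)).items(): print(n,d[v0:v1,u0:u1].sum())
```

```text
t 20.775 at [ 437.6 -294.9  149.8] az -2.911 gap 0.346 j6 -1.04 F [ 0.1  0.1 -1.8]
 turn [ 0.0002 -0.0001  0.0002]  shift [ 0.0002 -0.0023  0.1246]
 turn [0. 0. 0.]  shift [0.     0.     0.1225]
tall 649
mid 118
short 0
```

View pics/s5.png

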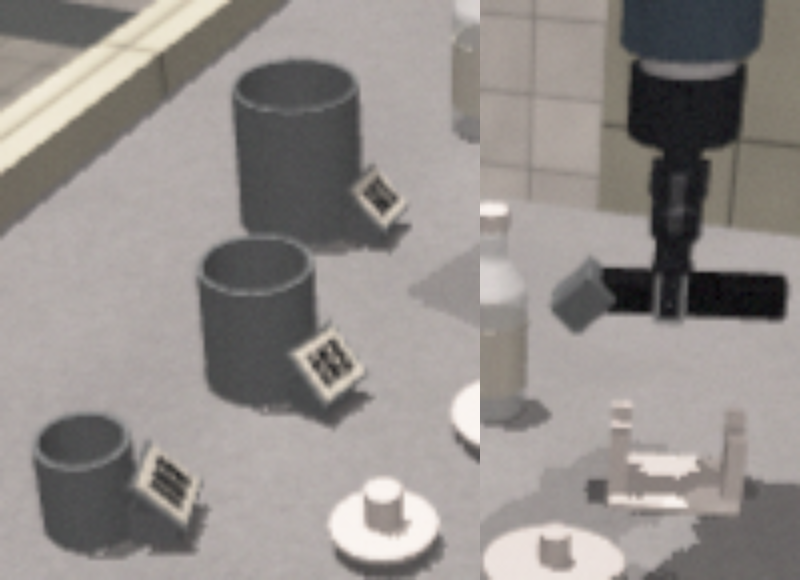

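The tall pot was knocked during the short scan, after its own label had been read; its rim is now at crop (296,85). I'll redock the scanner.

>>> play_rows([
  [[0, 0, 0, 0, -0.002, 0.05, 1], [0, 0, 0, 0, 0, 0.055, 1], [0, 0, 0, 0, 0, 0.05, 1], [0, 0, 0, 0, 0, 0.04, 1], [0, 0, 0, 0, 0, 0.03, 1], [0, 0, 0, 0, 0, 0.021, 1], [0, 0, 0, 0, 0, 0, 1], [0, 0, 0, 0, 0, 0, 1]],
])

```text
t: 21.82
ee_pos: [438.2, -296.4, 52.2]
tcp_rot: [0.0, -0.115, 0.993, -0.0]
force: [0.0, 0.6, -1.8]
finger_gap: 0.347
grasp_force: 39.9
```

Run:
```python
from h import *
go((437.7,-295.8,51,.23-np.pi))
```

```text
t 21.825 at [ 438.2 -296.4   52.2] az -2.911 gap 0.347 j6 -1.04 F [ 0.   0.6 -1.8]
 turn [-0.0002  0.0002  0.0001]  shift [0.001  0.0017 0.003 ]
```

>>> play_rows([
  [[0, 0, 0, 0, 0, 0.003, 1], [0, 0, 0, 0, 0, 0, 1], [0, 0, 0, 0, 0, 0, -0.2], [0, 0, 0, 0, 0, 0, -0.6], [0, 0, 0, 0, 0, 0, -1], [0, 0, 0, 0, 0, 0, -1], [0, 0, 0, 0, 0, 0, -1], [0, 0, 0, 0, 0, 0, -1]],
])

```text
t: 22.82
ee_pos: [438.0, -296.3, 50.5]
tcp_rot: [0.0, -0.115, 0.993, -0.0]
force: [0.4, 0.9, 0.6]
finger_gap: 1.001
grasp_force: 0.0
```

>>> play_rows([
  [[0, 0, 0, 0, 0, -0.05, -1], [0, 0, 0, 0, 0, -0.1, -1], [0, 0, 0, 0, 0, -0.1, -1], [0, 0, 0, 0, 0, -0.1, -1], [0, 0, 0, 0, 0, -0.05, -1], [0, 0, 0, 0.08, -0.1, 0, -1], [0, 0, 0, 0.08, -0.1, 0, -1], [0, 0, 0, 0.08, -0.1, 0, -1]],
])

```text
t: 23.82
ee_pos: [371.2, -436.2, 210.6]
tcp_rot: [0.0, -0.115, 0.993, -0.0]
force: [0.4, -0.6, 0.7]
finger_gap: 0.999
grasp_force: 0.0
```

>>> play_rows([
  [[0, 0, 0, 0.12, -0.08, 0, -1], [0, 0, 0, 0.12, -0.08, 0, -1], [0, 0, 0, 0, 0, 0, -1]],
])

```text
t: 24.2
ee_pos: [290.0, -521.4, 209.9]
tcp_rot: [-0.001, -0.112, 0.994, 0.0]
force: [1.2, 0.6, -0.7]
finger_gap: 1.001
grasp_force: 0.0
```

Run:
```python
from h import *
go()
T=viewer.get_image("top");S=viewer.get_image("side")
cv2.imwrite("pics/T6.png",T[:,:,::-1]);cv2.imwrite("pics/S6.png",S[:,:,::-1])
b=np.zeros((600,800,3),np.uint8)
x=cv2.resize(S[125:275,225:425],None,fx=3.4,fy=3.4,interpolation=cv2.INTER_CUBIC)
y=cv2.resize(T[110:270,235:480],None,fx=3.2,fy=3.2,interpolation=cv2.INTER_CUBIC)
cv2.imwrite("pics/s6.png",x[:,:,::-1]);cv2.imwrite("pics/t6.png",y[:,:,::-1])
```

```text
t 24.2 at [ 290.  -521.4  209.9] az -2.916 gap 1.001 j6 -0.54 F [ 1.2  0.6 -0.7]
```

View pics/s6.png

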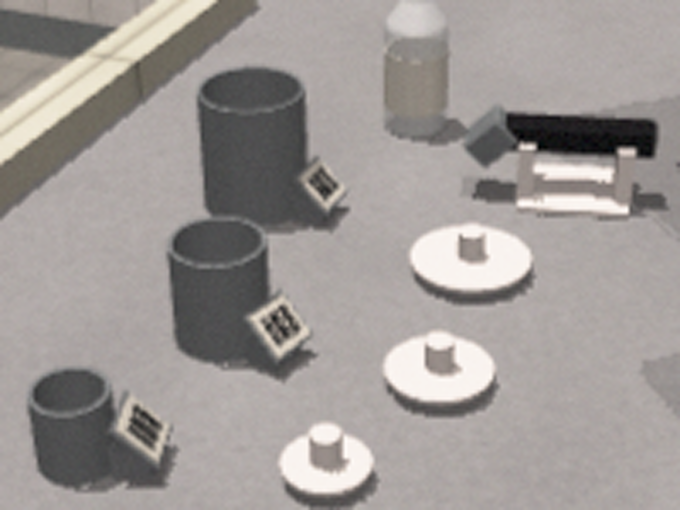

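View pics/t6.png

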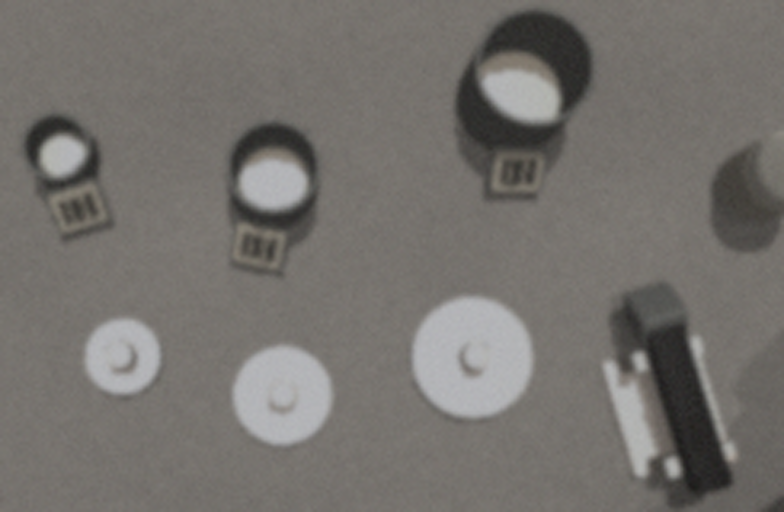

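The scanner lies in its cradle again, head up-left as at the start, and only the tall pot has moved (rim now near side crop (252,90), top crop (534,60)). I'll fit the lids and rims automatically in both views.

```bash
cat >> h.py <<'E'
def hullfit(im,n,x0,pts,mask,half=35,k=4):
    "fit (x,y) so that hull of projected pts matches mask (function of enlarged crop)"
    c=proj(n,[[x0[0],x0[1],0]])[0]; u0,v0=int(c[0])-half,max(int(c[1])-half,0)
    m=mask(cv2.resize(im[v0:v0+2*half,u0:u0+2*half],None,fx=k,fy=k,interpolation=cv2.INTER_CUBIC))
    def cost(p):
        H=cv2.convexHull(((proj(n,pts+[p[0],p[1],0])-[u0,v0]+.5)*k-.5).astype(np.float32)); M=np.zeros(m.shape,np.uint8)
        cv2.fillConvexPoly(M,np.round(H*16).astype(np.int32),1,shift=4); M=M>0
        N=cv2.dilate(M.astype(np.uint8),np.ones((25,25)))>0
        return 1-(M&m).sum()/(M|(m&N)).sum()
    x0=np.array(x0,float); r=minimize(cost,x0,method="Nelder-Mead",options=dict(initial_simplex=[x0,x0+[8,0],x0+[0,8]])); return r.x.round(1),round(r.fun,3)
def cyl(R,z0,z1):
    a=np.linspace(0,2*np.pi,48,endpoint=False); return np.vstack([np.c_[R*np.cos(a),R*np.sin(a),0*a+z] for z in(z0,z1)])
E
python3 - <<'E'
from h import *
T=cv2.imread("pics/T6.png")[:,:,::-1];S=cv2.imread("pics/S6.png")[:,:,::-1]
for n,x0,R in(("T",(466,-140),49),("M",(437,12),40),("S",(469,140),31)):
    pts=np.vstack([cyl(R,10,15),cyl(11,15,39)])
    for cam_,im,thr in(("top",T,(140,150)),("side",S,(175,190))):
        print(n,cam_,[hullfit(im,cam_,x0,pts,lambda c:c.min(2)>t) for t in thr])
g=S[:,:,1]; print("pot",g[180,297],"table",g[225,330],"shadow",g[190,318], "topl",T[230,323], "topbg",T[230,350])
for n,x0,R,h in(("T",(660,-175),46,110),("M",(608,18),37,85),("S",(630,187),28,60)):
    print("pot",n,[hullfit(S,"side",x0,cyl(R,0,h),lambda c:c.max(2)<t,half=45) for t in(95,105,115)])
E
```

```text
T top [(array([ 468.7, -143.7]), np.float64(0.045)), (array([ 469.6, -143.6]), np.float64(0.085))]
T side [(array([ 466.9, -142.1]), np.float64(0.141)), (array([ 467.3, -143.3]), np.float64(0.187))]
M top [(array([439.8,   9.5]), np.float64(0.032)), (array([439.1,   9. ]), np.float64(0.081))]
M side [(array([438.7,   9.9]), np.float64(0.178)), (array([438.5,   9. ]), np.float64(0.226))]
S top [(array([472.4, 137.9]), np.float64(0.092)), (array([471.5, 136.6]), np.float64(0.162))]
S side [(array([470.7, 137.7]), np.float64(0.243)), (array([471.2, 136.9]), np.float64(0.304))]
pot 76 table 167 shadow 76 topl [178 179 180] topbg [121 119 114]
pot T [(array([ 670.6, -169. ]), np.float64(0.181)), (array([ 671.5, -169.8]), np.float64(0.143)), (array([ 672. , -169.7]), np.float64(0.121))]
pot M [(array([604.6,  27.6]), np.float64(0.243)), (array([605.5,  26.7]), np.float64(0.219)), (array([604.5,  24.9]), np.float64(0.196))]
pot S [(array([626.9, 192.8]), np.float64(0.221)), (array([627.5, 192.9]), np.float64(0.186)), (array([627.3, 193.1]), np.float64(0.153))]
```

```bash
cat >> h.py <<'E'
def tagfit(im,n,x0,thr,k=6,half=14,w=36,h=38):
    "fit tag centre x,y and pot yaw from the label's white area"
    x0=np.array(x0,float); c=proj(n,[[x0[0],x0[1],32]])[0]; u0,v0=(c-half).astype(int)
    s=cv2.resize(im[v0:v0+2*half,u0:u0+2*half],None,fx=k,fy=k,interpolation=cv2.INTER_CUBIC).min(2)
    m=(s>thr).astype(np.uint8); m=cv2.morphologyEx(m,cv2.MORPH_CLOSE,cv2.getStructuringElement(cv2.MORPH_ELLIPSE,(25,25)))
    L,lab,st,ce=cv2.connectedComponentsWithStats(m); i=1+np.argmin(np.linalg.norm(ce[1:]-half*k,axis=1)+1e3*(st[1:,4]<1500)); m=lab==i
    def quad(p):
        e=np.array([np.cos(p[2]),np.sin(p[2]),0]); y=np.array([-e[1],e[0],0]); up=(e+[0,0,1])/2**.5
        P=[[p[0],p[1],32]+y*a*w/2+up*b*h/2 for a,b in((-1,-1),(1,-1),(1,1),(-1,1))]
        return ((proj(n,P)-[u0,v0]+.5)*k-.5)
    def cost(p):
        M=np.zeros(m.shape,np.uint8); cv2.fillConvexPoly(M,np.round(quad(p)*16).astype(np.int32),1,shift=4); M=M>0
        return 1-(M&m).sum()/(M|m).sum()
    r=minimize(cost,x0,method="Nelder-Mead",options=dict(initial_simplex=[x0,x0+[8,0,0],x0+[0,8,0],x0+[0,0,.2]])); 
    return r.x.round(3).tolist(),round(r.fun,3),int(m.sum())
E
python3 - <<'E'
from h import *
T=cv2.imread("pics/T6.png")[:,:,::-1];S=cv2.imread("pics/S6.png")[:,:,::-1]
for n,x0,r in(("T",(595,-173,-.05),66),("M",(553,29,-.22),57),("S",(586,173,.27),48)):
    for c,im,th in(("top",T,(128,135)),("side",S,(115,135,155))):
        for t in th:
            p,f,a=tagfit(im,c,x0,t); print(n,c,t,p,f,a,"pot",np.round([p[0]+r*np.cos(p[2]),p[1]+r*np.sin(p[2])],1))
E
```

```text
Traceback (most recent call last):
  File "h.py", line 52, in tagfit
    L,lab,st,ce=cv2.connectedComponentsWithStats(m); i=1+np.argmin(np.linalg.norm(ce[1:]-half*k,axis=1)+1e3*(st[1:,4]<1500)); m=lab==i
                                                         ~~~~~~~~~^^^^^^^^^^^^^^^^^^^^^^^^^^^^^^^^^^^^^^^^^^^^^^^^^^^^^^^^^^
ValueError: attempt to get argmin of an empty sequence
```

```bash
sed -i 's/interpolation=cv2.INTER_CUBIC).min(2)/interpolation=cv2.INTER_CUBIC)[:,:,0]/' h.py
python3 - <<'E'
from h import *
T=cv2.imread("pics/T6.png")[:,:,::-1];S=cv2.imread("pics/S6.png")[:,:,::-1]
print(T[184:198:1,310:328,0]); print(S[212:232:2,296:320,0])
for n,x0,r in(("T",(595,-173,-.05),66),("M",(553,29,-.22),57),("S",(586,173,.27),48)):
    for c,im,th in(("top",T,(132,138)),("side",S,(180,190,200))):
        for t in th:
          try:
            p,f,a=tagfit(im,c,x0,t); print(n,c,t,p,f,a,"pot",np.round([p[0]+r*np.cos(p[2]),p[1]+r*np.sin(p[2])],1))
          except ValueError: print(n,c,t,"none")
E
```

```text
[[118  90  79  87  82  80  89 106 113 113 106 113 123 120  96  80  78  78]
 [108  82  80  86  73  64  79  93  98  93  85 100 119 114  93  80  82  85]
 [103  79  83  91  77  66  83  92  93  75  78 100 116 110  89  81  89 100]
 [101  80  86  96  77  66  84  92  83  65  77 102 117 105  86  94 104 111]
 [101  84  88  89  73  68  81  91  77  62  81 110 115 100  89 102 112 118]
 [106  96  95  89  77  75  87  99  80  63  85 113 116 100  95 110 116 116]
 [116 115 111 103  96  97  98 101  84  74  93 114 112 101  95 111 119 120]
 [116 118 119 118 120 117 113 107  96  91 107 118 112  97 100 112 119 119]
 [ 97  97 103 108 111 114 113 112 110 114 126 122 105  97 107 116 121 118]
 [ 87  88  88  89  94  97 100 100 103 115 119 114 101  99 110 121 120 120]
 [101  95  92  93  87  85  84  87  92  95  98  94  95 103 115 119 121 120]
 [114 113 112 107  99  93  93  93  94  94  94  88  83  97 114 118 124 119]
 [117 120 119 117 114 111 109 110 114 108 108  98  98 100 113 120 118 121]
 [119 122 122 121 119 119 120 115 116 118 114 114 110 110 116 119 120 121]]
[[ 80  74  74  70  69  71  68  82 109 116 140 191
[... 1074 characters left out ...]
3.389, -144.937, 0.812] 0.739 595 pot [638.8 -97. ]
T side 200 [603.073, -162.13, 0.435] 0.92 270 pot [ 662.9 -134.3]
M top 132 [591.433, 33.169, -1.319] 0.987 35 pot [605.6 -22. ]
M top 138 [553.0, 29.0, -0.22] 1.0 366 pot [608.6  16.6]
M side 180 [551.857, 32.706, -0.327] 0.493 3796 pot [605.8  14.4]
M side 190 [551.828, 33.291, -0.279] 0.635 2467 pot [606.6  17.6]
M side 200 [552.449, 32.642, -0.238] 0.714 1845 pot [607.8  19.2]
S top 132 [619.193, 182.912, -1.919] 0.997 8 pot [602.8 137.8]
S top 138 [586.0, 173.0, 0.27] 1.0 1184 pot [632.3 185.8]
S side 180 none
S side 190 [584.95, 175.345, 0.32] 0.701 1806 pot [630.5 190.4]
S side 200 [602.042, 170.603, 1.039] 0.87 597 pot [626.4 212. ]
```

The lids agree in both views: T (468,-143), M (439,9.4), S (471.5,137.5). I'll pick the tall lid first, then use it held over the pot to calibrate the side view locally.

```bash
python3 -c "
from h import *
a=-2.916
go((468,-143,150,a),(468,-143,60,a),(468,-143,26.5,a))"
```

```text
t 24.3 at [ 292.5 -519.4  210.2] az -2.913 gap 0.998 j6 -0.55 F [0.5 0.3 1.4]
 turn [ 0.0002 -0.      0.001 ]  shift [-0.6382  0.8191  0.1504]
 turn [0. 0. 0.]  shift [0.    0.    0.225]
 turn [0. 0. 0.]  shift [0.     0.     0.0838]
```

>>> play_rows([
  [[0, 0, 0, -0.05, 0.065, 0, -1], [0, 0, 0, -0.088, 0.113, 0, -1], [0, 0, 0, -0.088, 0.113, 0, -1], [0, 0, 0, -0.088, 0.113, 0.02, -1], [0, 0, 0, -0.088, 0.113, 0.03, -1], [0, 0, 0, -0.088, 0.113, 0.04, -1], [0, 0, 0, -0.088, 0.113, 0.04, -1], [0, 0, 0, -0.06, 0.076, 0.02, -1]],
])

```text
t: 25.3
ee_pos: [467.1, -138.4, 150.0]
tcp_rot: [-0.0, -0.117, 0.993, 0.0]
force: [0.6, -0.1, -0.3]
finger_gap: 1.0
grasp_force: 0.0
```

>>> play_rows([
  [[0, 0, 0, 0, 0, 0.075, -1], [0, 0, 0, 0, 0, 0.075, -1], [0, 0, 0, 0, 0, 0.06, -1], [0, 0, 0, 0, 0, 0.015, -1], [0, 0, 0, 0, 0, 0, -1]],
])

```text
t: 25.92
ee_pos: [467.0, -141.5, 61.0]
tcp_rot: [0.0, -0.115, 0.993, -0.0]
force: [-0.0, 0.7, 1.2]
finger_gap: 1.002
grasp_force: 0.0
```

```bash
python3 -c "
from h import *
a=-2.916
go((468,-143,26.5,a))"
```

```text
t 25.925 at [ 467.  -141.5   61. ] az -2.91 gap 1.002 j6 -1.37 F [-0.   0.7  1.2]
 turn [-0.0001  0.0001  0.0019]  shift [-0.0015 -0.0042  0.0862]
```

>>> play_rows([
  [[0, 0, 0, -0.002, -0.004, 0.045, -1], [0, 0, 0, 0, 0, 0.041, -1], [0, 0, 0, 0, 0, 0, -1], [0, 0, 0, 0, 0, 0, 1], [0, 0, 0, 0, 0, 0, 1], [0, 0, 0, 0, 0, 0, 1], [0, 0, 0, 0, 0, 0, 1], [0, 0, 0, 0, 0, 0, 1]],
], force=35)

```text
t: 26.92
ee_pos: [468.2, -143.5, 26.6]
tcp_rot: [0.0, -0.115, 0.993, -0.0]
force: [-1.2, 1.9, 5.2]
finger_gap: 0.242
grasp_force: 34.2
```

>>> play_rows([
  [[0, 0, 0, 0, 0, 0, 1], [0, 0, 0, 0, 0, 0, 1], [0, 0, 0, 0, 0, -0.03, 1], [0, 0, 0, 0, 0, -0.06, 1], [0, 0, 0, 0, 0, -0.1, 1], [0, 0, 0, 0, 0, -0.1, 1], [0, 0, 0, 0, 0, -0.06, 1], [0, 0, 0, 0, 0, -0.02, 1]],
])

```text
t: 27.92
ee_pos: [468.4, -143.4, 175.8]
tcp_rot: [0.001, -0.115, 0.993, -0.0]
force: [-0.2, 0.2, -1.0]
finger_gap: 0.244
grasp_force: 34.3
```

Run:
```python
from h import *
# tall pot rim: from S6 crop clicks (scale 3.4, origin 225,125): rim ellipse centre
f=lambda u,v:((u+.5)/3.4-.5+225,(v+.5)/3.4-.5+125)
print("T",unproj("side",f(251.5,91),110)[0].round(1)); 
g=lambda u,v:((u+.5)/3.2-.5+235,(v+.5)/3.2-.5+110)
print("T top, mouth/outer",unproj("top",g(534,69),110)[0].round(1),unproj("top",g(528.5,74.5),110)[0].round(1))
go((660,-172,170,-2.916))
```

```text
T [ 672.5 -170.   110. ]
T top, mouth/outer [ 677.3 -181.1  110. ] [ 673.2 -176.9  110. ]
t 27.925 at [ 468.4 -143.4  175.8] az -2.911 gap 0.244 j6 -1.36 F [-0.2  0.2 -1. ]
 turn [-0.0002  0.0009  0.0015]  shift [-0.451  -0.1767  0.0146]
```

>>> play_rows([
  [[0, 0, 0, -0.03, -0.01, 0, 1], [0, 0, 0, -0.08, -0.032, 0, 1], [0, 0, 0, -0.09, -0.035, 0, 1], [0, 0, 0, -0.09, -0.035, 0, 1], [0, 0, 0, -0.09, -0.035, 0.003, 1], [0, 0, 0, -0.07, -0.03, 0.004, 1], [0, 0, 0, -0.03, -0.01, 0.002, 1], [0, 0, 0, 0, 0, 0, 1]],
])

```text
t: 28.92
ee_pos: [672.1, -172.4, 167.0]
tcp_rot: [-0.002, -0.115, 0.993, 0.001]
force: [-0.7, 0.0, -0.6]
finger_gap: 0.235
grasp_force: 34.4
```

Run:
```python
from h import *
go((673,-173,165,-2.916))
S=viewer.get_image("side"); cv2.imwrite("pics/S7.png",S[:,:,::-1])
p=status.read_state()["ee_pos"]; zo=p[2]-26.6; pts=cyl(49,zo+10,zo+15)
for t in(150,175,190): print("lid seen",hullfit(S,"side",p[:2],pts,lambda c:c.min(2)>t,half=70))
print("pot",[hullfit(S,"side",(671,-170),cyl(46,0,110),lambda c:c.max(2)<t,half=45) for t in(105,115)])
crop(S,255,70,100,120,5,"pics/s7.png")
```

```text
t 28.925 at [ 672.1 -172.4  167. ] az -2.911 gap 0.235 j6 -1.31 F [-0.7  0.  -0.6]
 turn [ 0.0005 -0.0013  0.0014]  shift [-0.0019 -0.0021  0.005 ]
lid seen (array([ 664.9, -168.5]), np.float64(0.647))
lid seen (array([ 669.3, -171.3]), np.float64(0.738))
lid seen (array([ 671.8, -172. ]), np.float64(0.749))
pot [(array([ 670.3, -167.5]), np.float64(0.138)), (array([ 670.8, -167.2]), np.float64(0.148))]
```

View pics/s7.png

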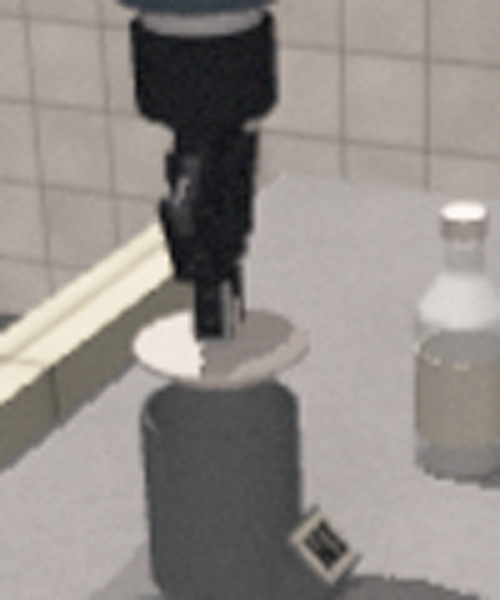

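The lid is level over the pot: disc at crop u 133–310, v 308–388, rim at u 141–299. I'll compare with the predicted extents.

Run:
```python
from h import *
f=lambda P:((proj("side",P)-[255,70]+.5)*5-.5)
q=np.array([672.1,-172.4,0]); zo=167-26.6
E=lambda P:(f(P).min(0).round(1),f(P).max(0).round(1))
print("lid",E(cyl(49,zo+10,zo+15)+q))
print("pot at (672,-170)",E(cyl(46,0,110)+[672,-170,0]), "rim",E(cyl(46,110,110)+[672,-170,0]))
print("per mm x",f(q+[10,0,zo])-f(q+[0,0,zo]),"per y",f(q+[0,10,zo])-f(q+[0,0,zo]))
# pot side edges from image rows, foot
S=cv2.imread("pics/S6.png")[:,:,::-1]; g=cv2.resize(S[70:190+40,255:355],None,fx=5,fy=5,interpolation=cv2.INTER_CUBIC).max(2)
for v in(440,470,500): 
    r=np.nonzero(g[v,60:330]<125)[0]+60; print(v,r.min(),r.max())
c=g[:,215]; print("rim col", [int(x) for x in c[330:480:5]])
c=g[:,218]; print("bottom", [int(x) for x in c[560:680:5]])
# lid's disc bottom edge now
S=cv2.imread("pics/S7.png")[:,:,::-1]; g=cv2.resize(S[70:230,255:355],None,fx=5,fy=5,interpolation=cv2.INTER_CUBIC).max(2)
print("lid col180",[int(x) for x in g[290:400:4,180]])
print("lid row345",[int(x) for x in g[345,110:160:4]],[int(x) for x in g[345,290:330:4]])
```

```text
lid (array([130.8, 299.4]), array([306.4, 378.3]))
pot at (672,-170) (array([140. , 375.5]), array([306.7, 616.6])) rim (array([140. , 375.5]), array([301.5, 445.2]))
per mm x [[-15.87546354  -2.60554812]] per y [[-7.93607281  6.86134845]]
440 142 299
470 144 301
500 146 301
rim col [173, 171, 173, 176, 176, 178, 178, 177, 162, 112, 82, 79, 81, 83, 78, 78, 81, 82, 82, 81, 80, 90, 98, 83, 76, 80, 81, 83, 84, 81]
bottom [79, 80, 77, 79, 82, 81, 79, 84, 108, 109, 80, 71, 75, 78, 77, 76, 73, 85, 114, 108, 79, 72, 74, 74]
lid col180 [117, 115, 117, 114, 110, 144, 204, 244, 239, 239, 239, 239, 238, 239, 239, 239, 239, 239, 239, 238, 238, 211, 160, 120, 89, 77, 75, 76]
lid row345 [113, 115, 114, 114, 106, 132, 194, 244, 239, 239, 239, 238, 238] [174, 178, 178, 174, 164, 176, 185, 181, 185, 185]
```

The side view is weak in y here (1 px is about 7 mm), and the held lid shows a bias in it. The top view's mouth edges are stronger, so I'll fit them at subpixel level.

```bash
cat >> h.py <<'E'
def mouth(im,x0,r,h,span=1.2,show=False):
    "top view: fit mouth circle (radius r, height h) to the dark-to-grey edge on the side away from the camera"
    K,Tm=cam("top"); g=cv2.GaussianBlur(im,(3,3),0).mean(2).astype(np.float32); p=np.array(x0,float)
    for _ in range(6):
        d=p-Tm[:2,3]; a0=np.arctan2(d[1],d[0]); A=a0+np.linspace(-span,span,61); ok=[];pts=[]
        for a in A:
            rr=np.arange(r-14,r+9,.5); P=np.c_[p[0]+rr*np.cos(a),p[1]+rr*np.sin(a),0*rr+h]; uv=proj("top",P).astype(np.float32)
            v=cv2.remap(g,uv[None,:,0],uv[None,:,1],cv2.INTER_LINEAR)[0]; 
            i=np.nonzero((v[:-1]<85)&(v[1:]>=85))[0]
            if len(i): pts.append([rr[i[-1]],a])
        pts=np.array(pts); e=pts[:,0]-r; M=np.c_[np.cos(pts[:,1]),np.sin(pts[:,1])]
        dp=np.linalg.lstsq(M,e,rcond=None)[0]; p=p+dp
    return p.round(1),len(pts),np.std(e-M@dp).round(2)
E
python3 - <<'E'
from h import *
T0=cv2.imread("pics/top0.png")[:,:,::-1];T=cv2.imread("pics/T6.png")[:,:,::-1]
for n,x0,r,h in(("T",(677,-180),42,110),("M",(610,14),33,85),("S",(631,180),24,60)):
    for s in(.8,1.2,1.6): print(n,mouth(T,x0,r,h,s))
print("T before",mouth(T0,(641,-153),42,110))
for n,x0,r,h in(("M",(610,14),33,85),("S",(631,180),24,60)): print(n,"im0",mouth(T0,x0,r,h))
E
```

```text
T (array([ 680.5, -182.6]), 61, np.float64(0.22))
T (array([ 680.6, -182.6]), 61, np.float64(0.24))
T (array([ 680.6, -182.7]), 61, np.float64(0.35))
M (array([611.6,  14.5]), 61, np.float64(0.09))
M (array([611.6,  14.7]), 61, np.float64(0.14))
M (array([611.7,  14.7]), 61, np.float64(0.24))
S (array([634.5, 185.1]), 61, np.float64(0.21))Traceback (most recent call last):
  File "<stdin>", line 4, in <module>
  File "h.py", line 68, in mouth
    rr=np.arange(r-14,r+9,.5); P=np.c_[p[0]+rr*np.cos(a),p[1]+rr*np.sin(a),0*rr+h]; uv=proj("top",P).astype(np.float32)
                                                                                       ~~~~^^^^^^^^^
  File "h.py", line 7, in proj
    K,T=cam(n); q=(np.atleast_2d(P)-T[:3,3])@T[:3,:3]; q=q@K.T; return q[:,:2]/q[:,2:]
        ~~~^^^
  File "h.py", line 5, in cam
    c=viewer.camera_params(n); return np.array(c["intrinsics"]),np.array(c["pose"])
ValueError: time passes only in moves, steps and waits
```

```bash
sed -i 's/^def cam(n):/from functools import lru_cache\n@lru_cache\ndef cam(n):/' h.py
python3 - <<'E'
from h import *
go((680,-182.6,150,-2.916),(680,-182.6,127,-2.916))
T=cv2.imread("pics/T6.png")[:,:,::-1]
for s in(.8,1.2,1.6): print("S",mouth(T,(631,180),24,60,s))
E
```

```text
t 28.975 at [ 671.6 -172.4  168. ] az -2.911 gap 0.24 j6 -1.31 F [-0.2  0.1  0.3]
 turn [ 0.0004 -0.0011  0.0015]  shift [-0.0146 -0.0296  0.0449]
 turn [0. 0. 0.]  shift [0.     0.     0.0575]
S (array([634.5, 185.1]), 61, np.float64(0.21))
S (array([634.4, 185.1]), 61, np.float64(0.21))
S (array([634.5, 185.1]), 61, np.float64(0.26))
```

>>> play_rows([
  [[0.0004, -0.0011, 0, -0.0146, -0.0296, 0, 1], [0, 0, 0, 0, 0, 0.02, 1], [0, 0, 0, 0, 0, 0.025, 1], [0, 0, 0, 0, 0, 0, 1], [0, 0, 0, 0, 0, 0, 1]],
])

```text
t: 29.6
ee_pos: [680.2, -182.6, 152.7]
tcp_rot: [0.002, -0.115, 0.993, -0.001]
force: [0.4, 1.0, -0.4]
finger_gap: 0.243
grasp_force: 34.4
```

```bash
python3 -c "
from h import *
go((680,-182.6,127,-2.916))"
```

```text
t 29.6 at [ 680.2 -182.6  152.7] az -2.911 gap 0.243 j6 -1.3 F [ 0.4  1.  -0.4]
 turn [-0.0005  0.0011  0.0016]  shift [0.0005 0.     0.0642]
```

>>> play_rows([
  [[0, 0, 0, 0, 0, 0.02, 1], [0, 0, 0, 0, 0, 0.015, 1], [0, 0, 0, 0, 0, 0.01, 1], [0, 0, 0, 0, 0, 0.01, 1], [0, 0, 0, 0, 0, 0, 1]],
])

```text
t: 30.22
ee_pos: [680.1, -182.6, 130.1]
tcp_rot: [0.001, -0.115, 0.993, -0.0]
force: [0.6, -0.8, -2.1]
finger_gap: 0.243
grasp_force: 34.4
```

>>> play_rows([
  [[0, 0, 0, 0, 0, 0.005, 1], [0, 0, 0, 0, 0, 0.005, 1], [0, 0, 0, 0, 0, 0, 1], [0, 0, 0, 0, 0, 0, 1]],
])

```text
t: 30.72
ee_pos: [680.5, -182.7, 126.8]
tcp_rot: [0.002, -0.115, 0.993, -0.001]
force: [0.5, -0.7, 0.5]
finger_gap: 0.237
grasp_force: 34.3
```

The plug entered without resistance. I'll release and move on to the middle lid.

>>> play_rows([
  [[0, 0, 0, 0, 0, 0, 0.2], [0, 0, 0, 0, 0, 0, -0.3], [0, 0, 0, 0, 0, 0, -1], [0, 0, 0, 0, 0, 0, -1], [0, 0, 0, 0, 0, -0.04, -1], [0, 0, 0, 0, 0, -0.05, -1], [0, 0, 0, 0, 0, -0.05, -1], [0, 0, 0, 0, 0, 0, -1]],
])

```text
t: 31.72
ee_pos: [681.4, -183.0, 185.8]
tcp_rot: [0.004, -0.115, 0.993, -0.001]
force: [-0.1, -0.3, -0.2]
finger_gap: 1.0
grasp_force: 0.0
```

```bash
python3 -c "
from h import *
a=-2.916
go((439,9.4,150,a),(439,9.4,65,a),(439,9.4,26.5,a))"
```

```text
t 31.725 at [ 681.4 -183.   185.8] az -2.911 gap 1.0 j6 -1.3 F [-0.1 -0.3 -0.2]
 turn [-0.0011  0.0027  0.0015]  shift [0.483  0.6043 0.0896]
 turn [0. 0. 0.]  shift [0.     0.     0.2125]
 turn [0. 0. 0.]  shift [0.     0.     0.0962]
```

>>> play_rows([
  [[0, 0.001, 0, 0.04, 0.05, 0, -1], [0, 0.001, 0, 0.08, 0.1, 0.01, -1], [0, 0, 0, 0.08, 0.1, 0.02, -1], [0, 0, 0, 0.08, 0.1, 0.02, -1], [0, 0, 0, 0.08, 0.1, 0.02, -1], [0, 0, 0, 0.08, 0.1, 0.02, -1], [0, 0, 0, 0.043, 0.054, 0, -1], [0, 0, 0, 0, 0, 0, -1]],
])

```text
t: 32.72
ee_pos: [435.4, 9.2, 146.7]
tcp_rot: [-0.001, -0.116, 0.993, -0.001]
force: [-0.2, -0.7, 0.5]
finger_gap: 0.998
grasp_force: 0.0
```

```bash
python3 -c "
from h import *
a=-2.916
go((439,9.4,65,a),(439,9.4,26.5,a))"
```

```text
t 32.725 at [435.4   9.2 146.7] az -2.909 gap 0.998 j6 -1.72 F [-0.2 -0.7  0.5]
 turn [-0.0003 -0.0008  0.0022]  shift [-0.0088 -0.0016  0.2042]
 turn [0. 0. 0.]  shift [0.     0.     0.0962]
```

>>> play_rows([
  [[0, 0, 0, -0.009, -0.002, 0.06, -1], [0, 0, 0, 0, 0, 0.08, -1], [0, 0, 0, 0, 0, 0.08, -1], [0, 0, 0, 0, 0, 0.05, -1], [0, 0, 0, 0, 0, 0.02, -1], [0, 0, 0, 0, 0, 0.005, -1], [0, 0, 0, 0, 0, 0, -1]],
])

```text
t: 33.6
ee_pos: [440.9, 8.3, 29.2]
tcp_rot: [-0.001, -0.115, 0.993, -0.001]
force: [-0.6, 0.9, 0.1]
finger_gap: 1.002
grasp_force: 0.0
```

```bash
python3 -c "
from h import *
a=-2.916
go((439,9.4,26.5,a))"
```

```text
t 33.6 at [440.9   8.3  29.2] az -2.911 gap 1.002 j6 -1.72 F [-0.6  0.9  0.1]
 turn [-0.0004 -0.0005  0.0015]  shift [0.0041 0.0037 0.0066]
```

>>> play_rows([
  [[0, 0, 0, 0.004, 0.004, 0.006, -1], [0, 0, 0, 0, 0, 0, -1], [0, 0, 0, 0, 0, 0, 1], [0, 0, 0, 0, 0, 0, 1], [0, 0, 0, 0, 0, 0, 1], [0, 0, 0, 0, 0, 0, 1], [0, 0, 0, 0, 0, 0, 1], [0, 0, 0, 0, 0, 0, 1]],
])

```text
t: 34.6
ee_pos: [438.5, 9.5, 26.3]
tcp_rot: [-0.001, -0.115, 0.993, -0.001]
force: [-0.6, 0.1, 2.5]
finger_gap: 0.243
grasp_force: 34.2
```

>>> play_rows([
  [[0, 0, 0, 0, 0, 0, 1], [0, 0, 0, 0, 0, -0.03, 1], [0, 0, 0, 0, 0, -0.07, 1], [0, 0, 0, 0, 0, -0.08, 1], [0, 0, 0, 0, 0, -0.08, 1], [0, 0, 0, 0, 0, -0.03, 1], [0, 0, 0, 0, 0, 0, 1]],
])

```text
t: 35.48
ee_pos: [438.7, 9.9, 142.5]
tcp_rot: [-0.001, -0.115, 0.993, -0.0]
force: [-0.5, -0.5, -1.1]
finger_gap: 0.242
grasp_force: 34.3
```

Run:
```python
from h import *
go((611.5,14.6,140,-2.916),(611.5,14.6,102,-2.916))
T=viewer.get_image("top");S=viewer.get_image("side")
a=cv2.imread("pics/S6.png")[:,:,::-1]
d=cv2.absdiff(cv2.GaussianBlur(a,(3,3),0),cv2.GaussianBlur(S,(3,3),0)).max(2)>40
for n,(u0,u1,v0,v1) in dict(tall=(283,328,165,195),mid=(272,318,188,235),short=(230,278,230,270)).items(): print(n,d[v0:v1,u0:u1].sum())
for n,x0,r,h in(("M",(611,14),33,85),("S",(634,185),24,60)):
    try: print(n,mouth(T,x0,r,h))
    except Exception as e: print(n,e)
zo=100; print("tall lid top",hullfit(T,"top",(681,-183),cyl(49,110,115),lambda c:c.min(2)>135),"side",hullfit(S,"side",(681,-183),cyl(49,110,115),lambda c:c.min(2)>175,half=50))
```

```text
t 35.475 at [438.7   9.9 142.5] az -2.912 gap 0.242 j6 -1.72 F [-0.5 -0.5 -1.1]
 turn [-0.0002 -0.0005  0.0014]  shift [-0.4237 -0.0851  0.0062]
 turn [0. 0. 0.]  shift [0.    0.    0.095]
tall 0
mid 0
short 0
M (array([612.1,  14.7]), 61, np.float64(0.25))
S (array([634.8, 185.5]), 61, np.float64(0.3))
tall lid top (array([ 680.7, -183.2]), np.float64(0.079)) side (array([ 680. , -183.2]), np.float64(0.179))
```

The tall lid sits centred (680.7,-183.2) on its pot (680.6,-182.6), and no pot has moved since. On to the middle pot.

>>> play_rows([
  [[0, 0, 0, -0.035, -0.007, 0, 1], [0, 0, 0, -0.075, -0.015, 0, 1], [0, 0, 0, -0.08, -0.016, 0, 1], [0, 0, 0, -0.08, -0.016, 0, 1], [0, 0, 0, -0.08, -0.016, 0, 1], [0, 0, 0, -0.05, -0.011, 0, 1], [0, 0, 0, -0.023, -0.004, 0.006, 1], [0, 0, 0, 0, 0, 0, 1]],
])

```text
t: 36.58
ee_pos: [611.0, 15.1, 137.9]
tcp_rot: [-0.002, -0.115, 0.993, -0.001]
force: [-0.7, -0.5, -0.9]
finger_gap: 0.24
grasp_force: 34.3
```

```bash
python3 -c "
from h import *
a=-2.911
go((611.2,14.6,102,a))"
```

```text
t 36.575 at [611.   15.1 137.9] az -2.912 gap 0.24 j6 -1.62 F [-0.7 -0.5 -0.9]
 turn [-0.0004 -0.0016 -0.0002]  shift [-0.0003 -0.0014  0.0896]
```

>>> play_rows([
  [[0, -0.0015, 0, 0, -0.001, 0.03, 1], [0, 0, 0, 0, 0, 0.02, 1], [0, 0, 0, 0, 0, 0.015, 1], [0, 0, 0, 0, 0, 0.01, 1], [0, 0, 0, 0, 0, 0.008, 1], [0, 0, 0, 0, 0, 0, 1]],
])

```text
t: 37.33
ee_pos: [611.2, 14.7, 106.0]
tcp_rot: [0.001, -0.115, 0.993, -0.001]
force: [0.7, 0.4, -0.2]
finger_gap: 0.242
grasp_force: 34.3
```

```bash
python3 -c "
from h import *
a=-2.911
go((611.2,14.6,101.5,a))"
```

```text
t 37.325 at [611.2  14.7 106. ] az -2.911 gap 0.242 j6 -1.62 F [ 0.7  0.4 -0.2]
 turn [-0.0004  0.0005 -0.0001]  shift [-0.0001 -0.0003  0.0112]
```

>>> play_rows([
  [[0, 0, 0, 0, 0, 0.006, 1], [0, 0, 0, 0, 0, 0.004, 1], [0, 0, 0, 0, 0, 0, 1], [0, 0, 0, 0, 0, 0, 1], [0, 0, 0, 0, 0, 0, 0.2], [0, 0, 0, 0, 0, 0, -0.3], [0, 0, 0, 0, 0, 0, -1], [0, 0, 0, 0, 0, 0, -1]],
])

```text
t: 38.33
ee_pos: [611.2, 14.8, 102.2]
tcp_rot: [0.001, -0.115, 0.993, -0.001]
force: [-0.3, 1.1, 0.1]
finger_gap: 0.994
grasp_force: 0.0
```

>>> play_rows([
  [[0, 0, 0, 0, 0, -0.04, -1], [0, 0, 0, 0, 0, -0.08, -1], [0, 0, 0, 0, 0, -0.06, -1], [0, 0, 0, 0, 0, 0, -1]],
])

```text
t: 38.83
ee_pos: [612.7, 14.9, 177.9]
tcp_rot: [0.004, -0.115, 0.993, -0.0]
force: [-1.1, 0.7, 0.2]
finger_gap: 1.003
grasp_force: 0.0
```

```bash
python3 -c "
from h import *
a=-2.916
go((471,137.3,150,a),(471,137.3,65,a),(471,137.3,26.5,a))"
```

```text
t 38.825 at [612.7  14.9 177.9] az -2.911 gap 1.003 j6 -1.62 F [-1.1  0.7  0.2]
 turn [-0.0006  0.0026  0.0016]  shift [0.2768 0.3774 0.0698]
 turn [0. 0. 0.]  shift [0.     0.     0.2125]
 turn [0. 0. 0.]  shift [0.     0.     0.0962]
```

>>> play_rows([
  [[0, 0.001, 0, 0.03, 0.041, 0, -1], [0, 0.001, 0, 0.065, 0.09, 0.01, -1], [0, 0, 0, 0.065, 0.09, 0.02, -1], [0, 0, 0, 0.065, 0.09, 0.02, -1], [0, 0, 0, 0.04, 0.05, 0.02, -1], [0, 0, 0, 0.012, 0.016, 0.1, -1], [0, 0, 0, 0, 0, 0.09, -1], [0, 0, 0, 0, 0, 0, -1]],
])

```text
t: 39.83
ee_pos: [466.4, 135.1, 68.3]
tcp_rot: [-0.005, -0.115, 0.993, -0.002]
force: [0.2, 0.2, 1.3]
finger_gap: 0.997
grasp_force: 0.0
```

Run:
```python
from h import *
go((471,137.3,26.5,-2.91))
S=viewer.get_image("side"); a=cv2.imread("pics/S6.png")[:,:,::-1]
d=cv2.absdiff(cv2.GaussianBlur(a,(3,3),0),cv2.GaussianBlur(S,(3,3),0)).max(2)>40
for n,(u0,u1,v0,v1) in dict(tall=(283,328,165,188),mid=(272,318,210,235),short=(230,278,230,270)).items(): print(n,d[v0:v1,u0:u1].sum())
```

```text
t 39.825 at [466.4 135.1  68.3] az -2.911 gap 0.997 j6 -1.94 F [0.2 0.2 1.3]
 turn [-0.001  -0.0032 -0.0004]  shift [-0.0125  0.0027  0.1046]
tall 423
mid 225
short 0
```

>>> play_rows([
  [[-0.001, -0.003, 0, -0.0125, 0.0027, 0.03, -1], [0, 0, 0, 0, 0, 0.04, -1], [0, 0, 0, 0, 0, 0.025, -1], [0, 0, 0, 0, 0, 0.005, -1], [0, 0, 0, 0, 0, 0, -1]],
])

```text
t: 40.5
ee_pos: [473.6, 138.6, 31.0]
tcp_rot: [0.003, -0.115, 0.993, 0.001]
force: [0.4, 0.6, 0.4]
finger_gap: 1.002
grasp_force: 0.0
```

```bash
python3 -c "
from h import *
go((471,137.3,26.5,-2.911))"
```

```text
t 40.5 at [473.6 138.6  31. ] az -2.911 gap 1.002 j6 -1.94 F [0.4 0.6 0.4]
 turn [ 0.0007  0.002  -0.0001]  shift [ 0.0071 -0.0016  0.0111]
```

>>> play_rows([
  [[0.0005, 0.0015, 0, 0.0065, -0.0015, 0.01, -1], [0, 0, 0, 0, 0, 0, -1], [0, 0, 0, 0, 0, 0, -1]],
])

```text
t: 40.88
ee_pos: [470.7, 137.3, 26.3]
tcp_rot: [0.0, -0.115, 0.993, 0.0]
force: [-0.1, 0.6, 0.5]
finger_gap: 1.0
grasp_force: 0.0
```

```bash
python3 -c "
from h import *
go((471,137.3,26.5,-2.911))"
```

```text
t 40.875 at [470.7 137.3  26.3] az -2.911 gap 1.0 j6 -1.94 F [-0.1  0.6  0.5]
 turn [ 0.0001  0.0001 -0.0001]  shift [-0.0006 -0.     -0.0004]
```

>>> play_rows([
  [[0, 0, 0, 0, 0, 0, 1], [0, 0, 0, 0, 0, 0, 1], [0, 0, 0, 0, 0, 0, 1], [0, 0, 0, 0, 0, 0, 1], [0, 0, 0, 0, 0, 0, 1], [0, 0, 0, 0, 0, 0, 1], [0, 0, 0, 0, 0, 0, 1]],
])

```text
t: 41.75
ee_pos: [470.8, 137.3, 26.4]
tcp_rot: [0.0, -0.115, 0.993, 0.0]
force: [-1.0, 0.1, 2.2]
finger_gap: 0.239
grasp_force: 34.3
```

>>> play_rows([
  [[0, 0, 0, 0, 0, -0.03, 1], [0, 0, 0, 0, 0, -0.07, 1], [0, 0, 0, 0, 0, -0.07, 1], [0, 0, 0, 0, 0, -0.05, 1], [0, 0, 0, 0, 0, -0.02, 1], [0, 0, 0, 0, 0, 0, 1]],
])

```text
t: 42.5
ee_pos: [470.7, 137.2, 122.5]
tcp_rot: [0.0, -0.115, 0.993, 0.0]
force: [-0.8, 0.9, -0.7]
finger_gap: 0.246
grasp_force: 34.3
```

Run:
```python
from h import *
go((634.2,185.2,118,-2.911),(634.2,185.2,76.5,-2.911))
T=viewer.get_image("top"); 
try: print("S",mouth(T,(634,185),24,60))
except Exception as e: print(e)
print("lidM top",hullfit(T,"top",(612,15),cyl(40,85,90),lambda c:c.min(2)>135),"lidT",hullfit(T,"top",(681,-183),cyl(49,110,115),lambda c:c.min(2)>135))
```

```text
t 42.5 at [470.7 137.2 122.5] az -2.912 gap 0.246 j6 -1.94 F [-0.8  0.9 -0.7]
 turn [ 0.0002  0.0003 -0.0002]  shift [-0.4254  0.0233  0.0111]
 turn [0. 0. 0.]  shift [0.     0.     0.1038]
S (array([634.6, 185.3]), 61, np.float64(0.14))
lidM top (array([612.7,  14.5]), np.float64(0.061)) lidT (array([ 680.7, -183.2]), np.float64(0.068))
```

>>> play_rows([
  [[0, 0, 0, -0.035, 0.002, 0, 1], [0, 0, 0, -0.075, 0.004, 0, 1], [0, 0, 0, -0.08, 0.004, 0, 1], [0, 0, 0, -0.08, 0.004, 0, 1], [0, 0, 0, -0.08, 0.004, 0, 1], [0, 0, 0, -0.05, 0.004, 0, 1], [0, 0, 0, -0.024, 0.001, 0, 1], [0, 0, 0, 0, 0, 0, 1]],
])

```text
t: 43.55
ee_pos: [633.8, 184.7, 121.1]
tcp_rot: [-0.001, -0.115, 0.993, -0.0]
force: [-0.9, -0.9, -1.1]
finger_gap: 0.24
grasp_force: 34.3
```

```bash
python3 -c "
from h import *
go((633.7,185.2,90,-2.911),(633.7,185.2,76.5,-2.911))"
```

```text
t 43.55 at [633.8 184.7 121.1] az -2.912 gap 0.24 j6 -1.86 F [-0.9 -0.9 -1.1]
 turn [-0.     -0.0004 -0.0002]  shift [-0.      0.0012  0.0779]
 turn [0. 0. 0.]  shift [0.     0.     0.0338]
```

>>> play_rows([
  [[0, 0, 0, 0, 0.001, 0.03, 1], [0, 0, 0, 0, 0, 0.03, 1], [0, 0, 0, 0, 0, 0.018, 1], [0, 0, 0, 0, 0, 0.01, 1], [0, 0, 0, 0, 0, 0.01, 1], [0, 0, 0, 0, 0, 0.005, 1], [0, 0, 0, 0, 0, 0, 1]],
])

```text
t: 44.42
ee_pos: [633.6, 185.2, 81.1]
tcp_rot: [0.0, -0.115, 0.993, 0.0]
force: [-0.0, 0.1, -0.7]
finger_gap: 0.242
grasp_force: 34.3
```

```bash
python3 -c "
from h import *
go((633.7,185.2,76.5,-2.911))"
```

```text
t 44.425 at [633.6 185.2  81.1] az -2.911 gap 0.242 j6 -1.86 F [-0.   0.1 -0.7]
 turn [ 0.0001  0.0001 -0.0001]  shift [-0.0001 -0.0001  0.0115]
```

>>> play_rows([
  [[0, 0, 0, 0, 0, 0.006, 1], [0, 0, 0, 0, 0, 0.005, 1], [0, 0, 0, 0, 0, 0, 1], [0, 0, 0, 0, 0, 0, 1], [0, 0, 0, 0, 0, 0, 0.2], [0, 0, 0, 0, 0, 0, -0.3], [0, 0, 0, 0, 0, 0, -1], [0, 0, 0, 0, 0, 0, -1]],
])

```text
t: 45.42
ee_pos: [633.6, 185.2, 76.7]
tcp_rot: [0.0, -0.115, 0.993, 0.0]
force: [-0.4, 1.3, 0.2]
finger_gap: 0.992
grasp_force: 0.0
```

>>> play_rows([
  [[0, 0, 0, 0, 0, -0.04, -1], [0, 0, 0, 0, 0, -0.1, -1], [0, 0, 0, 0, 0, -0.12, -1], [0, 0, 0, 0, 0, -0.12, -1], [0, 0, 0, 0.12, 0, 0, -1], [0, 0, 0, 0.12, -0.02, 0, -1], [0, 0, 0, 0.12, -0.02, 0, -1], [0, 0, 0, 0.12, -0.02, 0, -1]],
])

```text
t: 46.42
ee_pos: [450.9, 117.3, 230.0]
tcp_rot: [0.001, -0.115, 0.993, 0.0]
force: [0.4, 1.3, 1.1]
finger_gap: 0.998
grasp_force: 0.0
```

>>> play_rows([
  [[0, 0, 0, 0.05, -0.12, 0, -1], [0, 0, 0, 0.05, -0.12, 0, -1], [0, 0, 0, 0.02, -0.13, 0, -1], [0, 0, 0, 0, -0.13, 0, -1], [0, 0, 0, 0, -0.13, 0, -1], [0, 0, 0, 0, -0.13, 0, -1], [0, 0, 0, 0, -0.13, 0, -1], [0, 0, 0, 0, 0, 0, -1]],
])

```text
t: 47.42
ee_pos: [486.7, -242.6, 228.9]
tcp_rot: [0.0, -0.113, 0.994, -0.0]
force: [0.0, 0.5, 0.1]
finger_gap: 1.003
grasp_force: 0.0
```

Run:
```python
from h import *
go()
T=viewer.get_image("top");S=viewer.get_image("side")
cv2.imwrite("pics/T8.png",T[:,:,::-1]);cv2.imwrite("pics/S8.png",S[:,:,::-1])
for n,x0,R,h in(("T",(680.6,-182.6),49,110),("M",(611.8,14.6),40,85),("S",(634.6,185.2),31,60)):
    print(n,"pot",x0,"lid top",hullfit(T,"top",x0,cyl(R,h,h+5),lambda c:c.min(2)>135))
x=cv2.resize(S[125:275,225:425],None,fx=4,fy=4,interpolation=cv2.INTER_CUBIC)
cv2.imwrite("pics/s8.png",x[:,:,::-1])
```

```text
t 47.425 at [ 486.7 -242.6  228.9] az -2.915 gap 1.003 j6 -1.17 F [0.  0.5 0.1]
T pot (680.6, -182.6) lid top (array([ 678.8, -182.6]), np.float64(0.426))
M pot (611.8, 14.6) lid top (array([611.7,  14.5]), np.float64(0.092))
S pot (634.6, 185.2) lid top (array([634.7, 184.3]), np.float64(0.165))
```

View pics/s8.png

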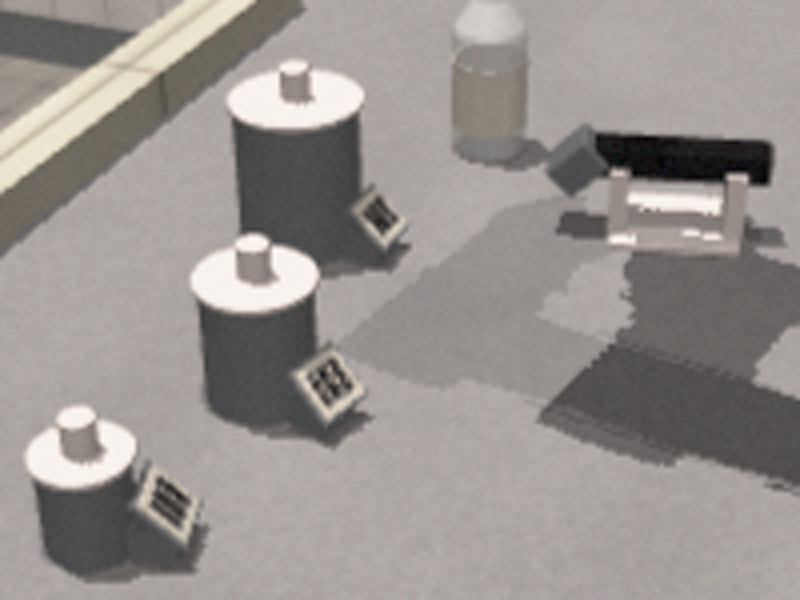

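All three lids sit level and centred on their pots (knobs at crop (295,80), (255,257), (78,433)). The scanner is in its cradle and the bystanders are untouched, so I'm handing in.

```bash
python3 -c "
from bench import sign_off
print(sign_off())"
```

```text
the job is handed in; nothing more can be done
None
```

I scanned all three labels from tallest to shortest, put the scanner back in its cradle, and seated each lid on its own pot. I handed the job in at about 47 s; the sign-off returned no verdict. The scanner gave no read confirmation, and I estimate its aim was within about 7 mm of each label's centre (limit 12 mm).

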